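# Pile the mould wedges under the weighted arm

### The job

Put all the wooden mould wedges away in the holder to dry flat: pile them one on another, lengthwise under the weighted arm and fully home against the stop posts, each one head to tail with the one below so that every pair makes a level block. When all the wedges are in, tuck the flat plywood slat on top of the pile, under the arm and fully home too. Leave the bowl and the jar where they are.

Things in the scene. Friction and masses are not known exactly. Their poses are not given: they have to be found in the camera images.
- holder: wooden holder, fixed to the table: a board 210 mm long (x -100 to +110), 100 wide, 12 thick, open at its sides and front end. Origin on the table under the middle of the home place; x points from the open front to the stops, z up. Behind the stops two thin guide rods (x = +96 mm) with a crosspiece, 170 mm high
- home (a point): point on the board's upper face (12 mm above the table), in the middle of the home place, axes as the holder's: a 140 mm wedge or slat that is fully home has its middle over this point, its far end against the stop posts and its length along x
- stops (a point): point on the board midway between the two stop posts, in the plane of their front faces, 70.5 mm beyond home; the posts are 10 x 14 mm at y = +-20 mm, tops 110 mm above the table; axes as the holder's
- presser: steel arm, 22 mm wide, that holds the pile down by its own weight (0.2 kg, about 2 N) and slides straight up and down on the rods, by up to 115 mm; it falls back by itself. Origin straight above home, level with the underside of its flat sole: 15 mm above the table when empty. The sole reaches over the home place from x = +30 mm to the stops and carries a brass disc (top 21 mm up)
- ramp_tip (a point): front tip of the arm's ramp, underside, axes as the holder's: from the sole's front edge the ramp rises at 32 degrees towards the open front, to this tip 46 mm further out and 28 mm above the sole (16 mm in front of home). An item up to 20 mm thick slid in along the pile towards the stops lifts the arm by itself
- wedge1: loose light-wood wedge, 140 mm long, 46 wide, sides parallel, 70 g; underside flat, top sloping from 10 mm thick at the thin end to 20 at the thick end (0.0713 rad); a dark 12 mm hole mark on top 18 mm from the thin end. Origin: centre of the underside; x to the thick end, z up. Lies flat on the table at first; all wedges alike, three to five are there
- wedge2: loose light-wood wedge, 140 mm long, 46 wide, sides parallel, 70 g; underside flat, top sloping from 10 mm thick at the thin end to 20 at the thick end (0.0713 rad); a dark 12 mm hole mark on top 18 mm from the thin end. Origin: centre of the underside; x to the thick end, z up. Lies flat on the table at first; all wedges alike, three to five are there
- wedge3: loose light-wood wedge, 140 mm long, 46 wide, sides parallel, 70 g; underside flat, top sloping from 10 mm thick at the thin end to 20 at the thick end (0.0713 rad); a dark 12 mm hole mark on top 18 mm from the thin end. Origin: centre of the underside; x to the thick end, z up. Lies flat on the table at first; all wedges alike, three to five are there
- wedge4: loose light-wood wedge, 140 mm long, 46 wide, sides parallel, 70 g; underside flat, top sloping from 10 mm thick at the thin end to 20 at the thick end (0.0713 rad); a dark 12 mm hole mark on top 18 mm from the thin end. Origin: centre of the underside; x to the thick end, z up. Lies flat on the table at first; all wedges alike, three to five are there
- wedge5: loose light-wood wedge, 140 mm long, 46 wide, sides parallel, 70 g; underside flat, top sloping from 10 mm thick at the thin end to 20 at the thick end (0.0713 rad); a dark 12 mm hole mark on top 18 mm from the thin end. Origin: centre of the underside; x to the thick end, z up. Lies flat on the table at first; all wedges alike, three to five are there
- slat: loose flat plywood slat, 140 x 46 x 8 mm, 40 g; origin: centre of the underside (both faces alike), x along its length, z up
- bowl: bystander: terracotta bowl, 90 mm across, 55 mm high; origin under its centre
- tin: bystander: grey jar, 64 mm across, 80 mm high; origin under its centre

How it is judged:
By the outcome, as a careful person would: the job done as asked, in the order asked, and still so for the second after the job is handed in, with the robot touching nothing.
Of wedge1, wedge2, wedge3, wedge4, wedge5 only 3 to 5 are there at a start; the rules pass over those that are not, and their reading is None.
At some moment in a run one of slat may be knocked a few centimetres aside while the robot is not near it.
Once in a run the grip may slacken for a moment while it holds something.
It also fails if it takes over 210 s, if anything falls off the work surface, if the arm or the gripper's body presses on something with over 40 N, if the wrist force passes 120 N, or if a joint passes its speed limit or range.

### The arm

A 6-joint arm with a two-finger parallel gripper is mounted at the origin on the work surface. World frame = base frame: x ahead of the robot, y to its left, z up, the work surface at z = 0. Lengths are in mm, angles in degrees, forces in N, time in s.
With the tool pointing down it reaches from about 300 to 850 mm from the base axis. Payload 4.2 kg.
Tool frame: the origin (TCP) lies midway between the tips of the shut fingers; the grasp point (between the pads) lies pinch_z behind it (pinch_z is the distance from the TCP to the grasp point, in mm); z points along the fingers, y is the line along which they close (so a half turn about z gives the same grasp; the last joint's range is limited). The gripper opens to 91 mm and grips with 3 to 60 N. Pads are 32 mm wide; open, the fingers measure 118 mm over their backs; the gripper's body (76 mm by 178 mm) begins 60 mm behind the grasp point.
Start: joints at [-65.088, 18.312, 89.639, -0, 72.044, -1.146], TCP at [252.593, -516.566, 213.976] pointing down, gripper open.
Joint ranges: [-177.97, 177.97], [-48.28, 115.42], [12.27, 149.76], [-77.06, 257.06], [2.81, 150.46], [-146.56, 146.56]. Speed limits (degrees/s): [147.25, 147.25, 180, 180, 180, 180].

### API

Orientations are given as [roll, pitch, yaw] about the fixed x, y, z axes, in that order (R = Rz(yaw) Ry(pitch) Rx(roll)).
In Python, from workcell import state, grab_frame, job_done, masks_of, landmark_of, pinch_z gives the robot as it stands. The module is installed in compiled form; this text tells all that it offers.
- The arm moves only by the tool move_arm, never from a script. Its argument "plan" is a list of rows, each an object of numbers: "x", "y", "z": the shift along the tool's x, y, z in mm; "rx", "ry", "rz": the turn, a rotation vector about the tool's x, y, z in rad. A call has 1 to 10 rows; each row shifts and turns the commanded pose from where the row before left it, along the tool's axes as they then stand; what a row does not reach is not made up. A row lasts 1/10 s, in which the tool goes at most 50 mm and 8.59 degrees, less where a joint would pass 70% of its speed; a pose out of reach is approached as far as the arm can. A call is refused whole if a number of a shift passes 50 or a number of a turn 0.15, either way. A call with a gripper value outside its range is refused whole. "grip" is the opening, from 0 (shut) to 1 (fully open), set as the call begins (left out, the last holds). The fingers move at their own pace and stop on an object; "squeeze" is the grip in N (left out, the last holds). Time passes only in rows, so rows that do not move let the fingers close. It gives the time, the measured TCP pose, the force, the opening and the grip force at its end, in the units of the state.
- state(): the state, without advancing time (a new reading comes with each control period).
- grab_frame(name): name is "scene" or "top"; returns a dict with "img" (384x512x3 uint8, red, green, blue), "z_map" (384x512 float32, mm along the optical axis (not along the pixel's ray), 0 where there is no reading), "fx", "fy", "cx", "cy" (pixels), "rvec" (rotation vector, rad) and "tvec" (3), from world to camera coordinates, as OpenCV has them. Camera axes: x right, y down, z forward; pixel columns grow to the right and rows downward; lengths in mm; the calibration is good to about 2 mm. A picture is of the moment at which its call begins.
- job_done(): hands the job in; it is judged then, once.
Trained networks look in the newest picture that a camera, given by its name, has taken for a name from the list of things; names that differ only in an ending like _2 or _b are one class to them, and where a whole thing is asked for, a point or a joint stands for the part that bears it (a point fixed in the world has none). Each returns a list of dicts, best first, with "p" (0 to 1); they miss things now and then, are a little off and sometimes report something else, mostly with a low value. They report only what shows in the picture. A call takes as long as a camera call.
- masks_of(camera, label): "pixels" (384x512 bool, what is visible of it) and "box" ([centre column, centre row, width, height] in pixels, round what is visible of it).
- landmark_of(camera, label): "point" ([column, row] in pixels: a listed point, or the origin of a listed thing).
The state is a dict: "time_s": time; "qpos": joint angles; "qvel": joint speeds; "effort": joint torques, N m; "ee_pos": TCP position; "ee_rot": TCP orientation; "force": force on the tool from outside, world axes, zero at the start; "torque": the same for the moment, N m; "gripper_width": finger opening in mm; "gripper_force": force on a finger pad.
Only numpy, scipy, OpenCV 4.12 (cv2) and the standard library are available. Lean on these libraries where they do the work, as an engineer would, in place of code of your own. Each camera call takes 0.05 s, during which the arm holds its last target. There are 200 camera calls.

## Working session

There is one attempt and no reset: what is moved stays moved. The work goes in short steps, Python scripts to look and compute and a tool call to move; the robot and the scene stay as the last step left them, time stands still between calls to the robot, and variables do not carry over. Pictures are saved under pics/ and viewed, at most 14 in all, crops included, and the job is handed in when it is done.

Besides the shell and the picture viewer there is one more tool, called after ">>>" in YAML: its name, and indented under it one key for each argument. move_arm: Moves the arm, as the interface text tells. Its arguments: {"type":"object","properties":{"plan":{"type":"array","items":{"type":"object","properties":{"x":{"type":"number"},"y":{"type":"number"},"z":{"type":"number"},"rx":{"type":"number"},"ry":{"type":"number"},"rz":{"type":"number"}}}},"grip":{"type":"number"},"squeeze":{"type":"number"}},"required":["plan"]}

```bash
mkdir -p pics
cat > h.py <<'E'
import numpy as np, cv2
from workcell import *
def save(f,n): cv2.imwrite(f'pics/{n}.png',cv2.cvtColor(f['img'],cv2.COLOR_RGB2BGR))
def world(f):
    R=cv2.Rodrigues(np.array(f['rvec'],float))[0];t=np.array(f['tvec'],float).reshape(3)
    z=f['z_map'];v,u=np.mgrid[:z.shape[0],:z.shape[1]]
    P=np.stack([(u-f['cx'])/f['fx']*z,(v-f['cy'])/f['fy']*z,z],-1)
    return (P-t)@R   # R^T(P-t)
def proj(f,X):
    K=np.array([[f['fx'],0,f['cx']],[0,f['fy'],f['cy']],[0,0,1.]])
    return cv2.projectPoints(np.array(X,float).reshape(-1,1,3),np.array(f['rvec'],float),np.array(f['tvec'],float),K,None)[0].reshape(-1,2)
E
python3 - <<'E'
from h import *
a=grab_frame('top');b=grab_frame('scene');save(a,'top0');save(b,'scene0')
cv2.imwrite('pics/both0.png',np.hstack([cv2.resize(cv2.imread('pics/top0.png'),(800,600))]))
print(pinch_z if not callable(pinch_z) else pinch_z(),state())
for f in(a,b):print(f['fx'],f['cx'],f['cy'],f['rvec'],f['tvec'])
W=world(a)
for l in['wedge1','slat','holder','bowl','tin','presser']:
    for m in masks_of('top',l):
        p=m['pixels']&(a['z_map']>0)
        if p.sum()==0: continue
        c=W[p]; r=cv2.minAreaRect(c[:,:2].astype(np.float32))
        print(l,round(m['p'],2),np.round(m['box']),np.round(np.median(c,0)),[np.round(x,1) for x in r],np.round(np.percentile(c[:,2],[5,95])))
for l in['wedge1','slat','home','stops','ramp_tip','presser']:
    for m in landmark_of('top',l): print(l,round(m['p'],2),np.round(m['point'],1),np.round(W[int(m['point'][1]),int(m['point'][0])]))
E
```

```text
18.8 {'time_s': 0.1, 'qpos': array([-6.50884290e+01,  1.83461673e+01,  8.96984962e+01, -2.53310297e-04,
        7.20420621e+01, -1.14576801e+00]), 'qvel': array([ 0.01406489, -0.093774  , -0.09628026,  0.02548322, -0.01070579,
       -0.05980019]), 'effort': array([ 5.80852575e-04, -4.13332164e+01, -2.32509434e+01,  7.29283271e-02,
        4.22065007e-02, -6.57252122e-05]), 'ee_pos': array([ 252.39775224, -516.15863675,  213.22872377]), 'ee_rot': array([-1.79913287e+02, -1.49337076e-03,  2.60574161e+01]), 'force': array([-0.69251078, -0.26683624, -0.42316645]), 'torque': array([0.06843953, 0.06186578, 0.06837079]), 'gripper_force': 0.0, 'gripper_width': 91.07886640277967}
433.62780719854123 252.02776608889533 192.51115898901256 [ 2.12327784 -2.13710122  0.16967659] [   9.13859872  584.80679827 1049.57169668]
464.1158726098022 253.8910568772286 196.8557272703962 [ 1.60518816  2.20990008 -0.627055  ] [ 164.89496835 -461.04897646 1465.24450783]
wedge1 0.87 [155. 173.  52.  24.] [643. 262.  15.] [array([646.4, 263.5]), array([140.4,  53.5]), np.float64(89.4)] [ 2. 21.]
wedge1 0.7 [143. 2
[... 1114 characters left out ...]
)] [12. 83.]
presser 0.58 [269. 181.  14.  42.] [619. -36.  31.] [array([620. , -37.3]), array([ 23.5, 119.6]), np.float64(89.3)] [18. 45.]
wedge1 0.95 [360.9 212.6] [ 537. -273.   16.]
wedge1 0.84 [157.4 172.5] [648. 257.  13.]
wedge1 0.66 [142.7 252.6] [438. 289.  12.]
wedge1 0.65 [370.4 255.5] [ 427. -294.   14.]
slat 0.56 [350.1 167.3] [ 659. -254.    8.]
slat 0.27 [141.3 254.5] [433. 291.  15.]
home 0.71 [270.3 196.1] [577. -40.  40.]
home 0.7 [158.8 173.3] [644. 253.  18.]
home 0.56 [270.  199.6] [569. -40.  45.]
stops 0.81 [267.9 172.8] [643. -34.  24.]
ramp_tip 0.61 [267.4 197.7] [575. -33.  37.]
ramp_tip 0.36 [267.4 200.4] [566. -32.  47.]
presser 0.74 [266.1 201.6] [563. -30.  45.]
```

View pics/both0.png

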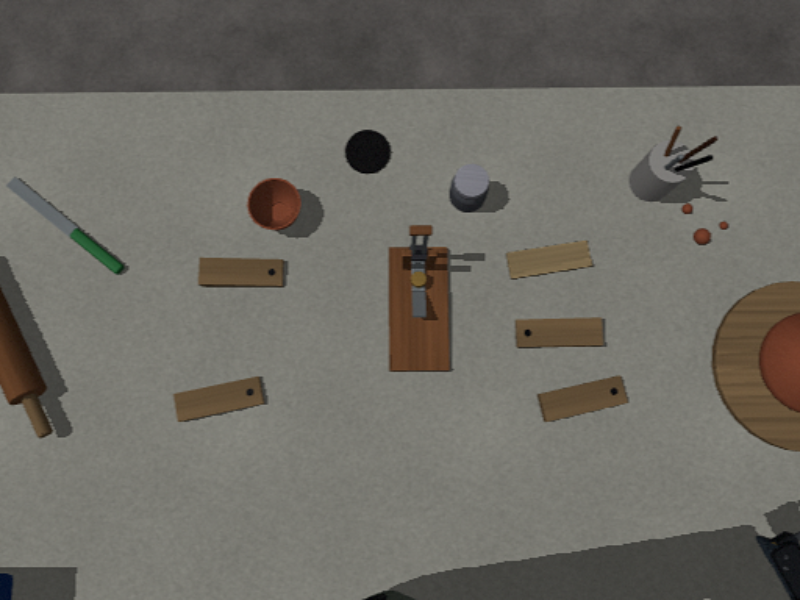

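View pics/scene0.png

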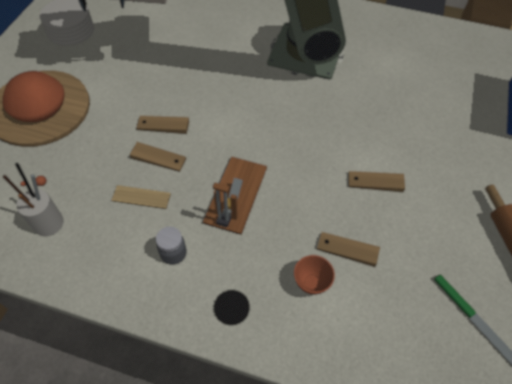

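```bash
cat > m.py <<'E'
from h import *
def rect(c): 
    r=cv2.minAreaRect(c[:,:2].astype(np.float32)); b=cv2.boxPoints(r)
    e=[b[1]-b[0],b[2]-b[1]]; e=max(e,key=np.linalg.norm); return np.array(r[0]),sorted(r[1]),np.degrees(np.arctan2(e[1],e[0]))%180
def items(cam='top',lab='wedge1'):
    f=grab_frame(cam);W=world(f);out=[]
    for m in masks_of(cam,lab):
        if m['p']<.4: continue
        k=cv2.dilate(m['pixels'].astype(np.uint8),np.ones((3,3)))>0
        c=W[k&(f['z_map']>0)]
        c=c[(c[:,2]>(8 if lab[0]=='w' else 5.5))&(c[:,2]<(22.5 if lab[0]=='w' else 13))]
        if len(c)<100: continue
        ctr,s,a=rect(c)
        A=np.c_[c[:,:2]-ctr,np.ones(len(c))];g=np.linalg.lstsq(A,c[:,2],rcond=None)[0]
        thin=-g[:2]@[np.cos(np.radians(a)),np.sin(np.radians(a))]
        out.append((round(m['p'],2),np.round(ctr,1),np.round(s,1),round(a if thin>0 else a-180,1),round(thin,3),round(g[2],1)))
    return out
E
python3 - <<'E'
from m import *
for cam in('top','scene'):
    print(cam)
    for l in('wedge1','slat'):
        for o in items(cam,l): print(l,*o)
    f=grab_frame(cam);W=world(f)
    c=W[(f['z_map']>0)]
    s=c[(abs(c[:,2]-12)<3)&(c[:,0]>430)&(c[:,0]<720)&(abs(c[:,1]+36)<75)]
    print('board',len(s),*rect(s), 'z',np.median(s[:,2]))
    # edges per side
    for y0 in(-80,-60,-20,5):
        q=s[abs(s[:,1]-y0)<5]; print(y0,q[:,0].min(),q[:,0].max())
    for x0 in(490,520,550):
        q=s[abs(s[:,0]-x0)<6]; print(x0,q[:,1].min(),q[:,1].max())
    q=c[(c[:,2]>20)&(c[:,2]<105)&(c[:,0]>530)&(c[:,0]<640)&(abs(c[:,1]+36)<30)];print('arm',rect(q))
    q=c[(c[:,2]>85)&(c[:,2]<115)&(c[:,0]>600)&(c[:,0]<690)&(abs(c[:,1]+36)<40)];print('posts',q.min(0),q.max(0),q.mean(0))
E
```

```text
top
wedge1 0.89 [ 428.3 -302.5] [ 45.9 140.7] -77.6 -0.063 15.1
wedge1 0.74 [643.7 263.7] [ 46.8 140.3] -90.1 -0.066 15.3
wedge1 0.67 [431.1 293.3] [ 46.4 140.8] -78.3 -0.063 15.3
wedge1 0.57 [ 536.8 -268.5] [ 46.3 140.4] 90.4 0.06 15.1
slat 0.9 [ 662.4 -258.5] [ 47.2 140.7] -82.0 -0.001 8.5
board 2086 [579.55322266 -36.09230804] [99.52751159667969, 209.68858337402344] 179.73575 z 12.169091555051388
-80 476.8520919209984 684.0167300166102
-60 477.0828920756313 683.5368932255415
-20 477.2346801210485 684.4908515385554
5 474.90365279201023 684.407867116261
490 -84.12472587843797 14.083576407161642
520 -84.42618114928061 13.933925985542272
550 -85.3285370274786 13.794795912803117
arm (array([599.45837402, -34.69421387]), [23.659358978271484, 78.39598846435547], np.float32(179.37508))
posts [644.28284787 -61.50181548  85.54396736] [668.15276118 -10.00989972 114.57694411] [651.97348039 -34.89117052 104.40895289]
scene
wedge1 0.93 [429.4 292.7] [ 51.2 140.8] -78.9 -0.059 14.5
wedge1 0.84 [ 427.1 -302.8] [ 52.1 140.1] -77.8 -0.057 14.7
wedge1 0.78 [641.8 263.3] [ 49.9 139.3] -90.3 -0.063 14.6
wedge1 0.68 [ 535.8 -268.2] [ 50.1 141.4] 90.6 0.061 14.7
slat 0.64 [ 661.4 -259. ] [ 48.9 140.7] -81.7 -0.001 8.3
board 1745 [578.93536377 -36.38131332] [100.38951110839844, 212.31011962890625] 179.91133 z 11.92428705769675
-80 473.6115528989 685.0159271047702
-60 473.90520838195425 683.0967956229099
-20 474.001152247979 685.1105019295898
5 473.7699323728546 684.1420131761721
490 -86.20217895326543 12.310821249173719
520 -86.39664824620131 13.465123443575218
550 -85.82439323125254 13.069679880110687
arm (array([599.57250977, -36.18653488]), [23.123455047607422, 80.28854370117188], np.float32(0.3126881))
posts [643.75390636 -63.1298349   85.09589225] [675.03465731  -9.15731383 114.90127212] [658.79362887 -30.90055377 100.95042125]
```

```bash
cat > p.py <<'E'
import sys,json
from workcell import state
import numpy as np
from scipy.spatial.transform import Rotation as Rn
# waypoint: x y z yaw [tilt]; tilt = lead end (world +x) down, deg about world +y
def rot(yaw,tilt=0): return Rn.from_euler('y',tilt,degrees=True)*Rn.from_euler('xyz',[180,0,yaw],degrees=True)
def plan(wps,step=40,ang=.125,start=None):
    s=state(); p=np.array(s['ee_pos']);R=Rn.from_euler('xyz',s['ee_rot'],degrees=True)
    print(np.round(p,1),np.round(s['ee_rot'],1),'t',round(s['time_s'],1),'w',round(s['gripper_width'],1),'F',np.round(s['force'],1),'j',np.round(s['qpos'],0))
    rows=[]
    for w in wps:
        q=np.array(w[:3],float);T=rot(*w[3:5]);st=w[5] if len(w)>5 else step
        rv=(R.inv()*T).as_rotvec();d=q-p
        n=max(1,int(np.ceil(max(np.linalg.norm(d)/st,np.linalg.norm(rv)/ang))))
        for i in range(n):
            l=R.inv().apply(d/n); r=rv/n
            row={k:round(float(v),1 if j<3 else 4) for j,(k,v) in enumerate(zip(['x','y','z','rx','ry','rz'],[*l,*r])) if abs(v)>(.04 if j<3 else .0008)}
            rows.append(row); p=p+R.apply([row.get(k,0) for k in'xyz']); R=R*Rn.from_rotvec([row.get(k,0) for k in('rx','ry','rz')])
        print('wp',w,n)
    for i in range(0,len(rows),10): print(json.dumps(rows[i:i+10]).replace(' ',''))
if __name__=='__main__': plan(json.loads(sys.argv[1]))
E
python3 p.py '[[420.3,-268.4,70,102.4],[420.3,-268.4,4,102.4,0,25]]'
```

```text
[ 252.6 -516.6  214. ] [180.    0.   26.1] t 1.2 w 91.1 F [-0.6 -0.  -0.3] j [-65.  18.  90.  -0.  72.  -1.]
wp [420.3, -268.4, 70, 102.4] 11
wp [420.3, -268.4, 4, 102.4, 0, 25] 3
[{"x":23.6,"y":-13.6,"z":13.1,"rz":-0.1211},{"x":25.1,"y":-10.6,"z":13.1,"rz":-0.1211},{"x":26.2,"y":-7.5,"z":13.1,"rz":-0.1211},{"x":26.9,"y":-4.3,"z":13.1,"rz":-0.1211},{"x":27.2,"y":-1.0,"z":13.1,"rz":-0.1211},{"x":27.1,"y":2.3,"z":13.1,"rz":-0.1211},{"x":26.7,"y":5.5,"z":13.1,"rz":-0.1211},{"x":25.8,"y":8.7,"z":13.1,"rz":-0.1211},{"x":24.6,"y":11.8,"z":13.1,"rz":-0.1211},{"x":23.0,"y":14.7,"z":13.1,"rz":-0.1211}]
[{"x":21.0,"y":17.3,"z":13.1,"rz":-0.1211},{"z":22.0},{"z":22.0},{"z":22.0}]
```

>>> move_arm:
  plan:
    - {"x":23.6,"y":-13.6,"z":13,"rz":-0.121}
    - {"x":25.1,"y":-10.6,"z":13,"rz":-0.121}
    - {"x":26.2,"y":-7.5,"z":13,"rz":-0.121}
    - {"x":26.9,"y":-4.3,"z":13,"rz":-0.121}
    - {"x":27.2,"y":-1.0,"z":13,"rz":-0.121}
    - {"x":27.1,"y":2.3,"z":13,"rz":-0.121}
    - {"x":26.7,"y":5.5,"z":13,"rz":-0.121}
    - {"x":25.8,"y":8.7,"z":13,"rz":-0.121}
    - {"x":24.6,"y":11.8,"z":13,"rz":-0.121}
    - {"x":23.0,"y":14.7,"z":13,"rz":-0.121}
  grip: 0.8

```text
schema error: expected keys x, y, z, rx, ry, rz
```

>>> move_arm:
  plan:
    - {"x":21.0,"y":17.3,"z":13,"rz":-0.121}
    - {"z":20}
    - {}
    - {}

```text
schema error: expected keys x, y, z, rx, ry, rz
```

```bash
python3 p.py '[[420.3,-268.4,4,102.4,0,25]]'
```

```text
[ 252.6 -516.6  214. ] [180.    0.   26.1] t 1.2 w 91.1 F [-0.6 -0.  -0.3] j [-65.  18.  90.  -0.  72.  -1.]
wp [420.3, -268.4, 4, 102.4, 0, 25] 15
[{"x":17.3,"y":-10.0,"z":14.0,"rz":-0.0888},{"x":18.1,"y":-8.4,"z":14.0,"rz":-0.0888},{"x":18.8,"y":-6.7,"z":14.0,"rz":-0.0888},{"x":19.3,"y":-5.0,"z":14.0,"rz":-0.0888},{"x":19.7,"y":-3.3,"z":14.0,"rz":-0.0888},{"x":19.9,"y":-1.6,"z":14.0,"rz":-0.0888},{"x":20.0,"y":0.2,"z":14.0,"rz":-0.0888},{"x":19.9,"y":2.0,"z":14.0,"rz":-0.0888},{"x":19.6,"y":3.7,"z":14.0,"rz":-0.0888},{"x":19.2,"y":5.5,"z":14.0,"rz":-0.0888}]
[{"x":18.6,"y":7.1,"z":14.0,"rz":-0.0888},{"x":17.9,"y":8.8,"z":14.0,"rz":-0.0888},{"x":17.1,"y":10.3,"z":14.0,"rz":-0.0888},{"x":16.1,"y":11.8,"z":14.0,"rz":-0.0888},{"x":15.0,"y":13.2,"z":14.0,"rz":-0.0888}]
```

>>> move_arm:
  plan:
    - {"x":23.6,"y":-13.6,"z":13,"rx":0,"ry":0,"rz":-0.121}
    - {"x":25.1,"y":-10.6,"z":13,"rx":0,"ry":0,"rz":-0.121}
    - {"x":26.2,"y":-7.5,"z":13,"rx":0,"ry":0,"rz":-0.121}
    - {"x":26.9,"y":-4.3,"z":13,"rx":0,"ry":0,"rz":-0.121}
    - {"x":27.2,"y":-1.0,"z":13,"rx":0,"ry":0,"rz":-0.121}
    - {"x":27.1,"y":2.3,"z":13,"rx":0,"ry":0,"rz":-0.121}
    - {"x":26.7,"y":5.5,"z":13,"rx":0,"ry":0,"rz":-0.121}
    - {"x":25.8,"y":8.7,"z":13,"rx":0,"ry":0,"rz":-0.121}
    - {"x":24.6,"y":11.8,"z":13,"rx":0,"ry":0,"rz":-0.121}
    - {"x":23.0,"y":14.7,"z":13,"rx":0,"ry":0,"rz":-0.121}
  grip: 0.8

```text
time_s: 2.2
ee_pos: [405.9, -290.1, 83.7]
ee_rot: [180.0, 0.0, 95.7]
force: [-0.0, 0.4, -0.1]
gripper_width: 72.8
gripper_force: 0.0
```

>>> move_arm:
  plan:
    - {"x":21,"y":17.3,"z":13,"rx":0,"ry":0,"rz":-0.121}
    - {"x":0,"y":0,"z":20,"rx":0,"ry":0,"rz":0}
    - {"x":0,"y":0,"z":0,"rx":0,"ry":0,"rz":0}
    - {"x":0,"y":0,"z":0,"rx":0,"ry":0,"rz":0}

```text
time_s: 2.6
ee_pos: [420.6, -268.6, 51.1]
ee_rot: [-180.0, -0.0, 102.3]
force: [-0.2, -0.9, -0.1]
gripper_width: 73.1
gripper_force: 0.0
```

```bash
sed -i 's/ if abs(v)>(.04 if j<3 else .0008)}/}/; s/1 if j<3 else 4/1 if j<3 else 3/' p.py; python3 p.py '[[420.3,-268.4,4,102.4,0,25]]'
```

```text
[ 420.6 -268.6   51.1] [-180.    -0.   102.3] t 2.6 w 73.1 F [-0.2 -0.9 -0.1] j [-34.  21. 112.  -0.  47. -46.]
wp [420.3, -268.4, 4, 102.4, 0, 25] 2
[{"x":0.1,"y":-0.1,"z":23.6,"rx":-0.0,"ry":-0.0,"rz":-0.001},{"x":0.1,"y":-0.1,"z":23.6,"rx":-0.0,"ry":-0.0,"rz":-0.001}]
```

>>> move_arm:
  plan:
    - {"x":0,"y":0,"z":23.5,"rx":0,"ry":0,"rz":0}
    - {"x":0,"y":0,"z":23.5,"rx":0,"ry":0,"rz":0}
    - {"x":0,"y":0,"z":0,"rx":0,"ry":0,"rz":0}

```text
time_s: 2.9
ee_pos: [419.1, -268.2, 2.9]
ee_rot: [-179.9, -0.1, 102.3]
force: [-0.5, 0.9, -0.0]
gripper_width: 73.0
gripper_force: 0.0
```

>>> move_arm:
  plan:
    - {"x":0,"y":0,"z":0,"rx":0,"ry":0,"rz":0}
    - {"x":0,"y":0,"z":0,"rx":0,"ry":0,"rz":0}
    - {"x":0,"y":0,"z":0,"rx":0,"ry":0,"rz":0}
    - {"x":0,"y":0,"z":0,"rx":0,"ry":0,"rz":0}
    - {"x":0,"y":0,"z":0,"rx":0,"ry":0,"rz":0}
    - {"x":0,"y":0,"z":0,"rx":0,"ry":0,"rz":0}
  grip: 0.3
  squeeze: 35

```text
time_s: 3.5
ee_pos: [421.1, -268.8, 5.0]
ee_rot: [179.9, 0.1, 102.3]
force: [-1.1, -0.7, 5.8]
gripper_width: 46.1
gripper_force: 35.0
```

```bash
python3 p.py '[[420.3,-268.4,70,102.4],[444,-36,70,180],[444,-36,18,180,0,30]]'
```

```text
[ 421.1 -268.8    5. ] [1.799e+02 1.000e-01 1.023e+02] t 3.5 w 46.1 F [-1.1 -0.7  5.8] j [-34.  25. 115.  -0.  40. -46.]
wp [420.3, -268.4, 70, 102.4] 2
wp [444, -36, 70, 180] 11
wp [444, -36, 18, 180, 0, 30] 2
[{"x":0.2,"y":-0.3,"z":-32.5,"rx":0.001,"ry":0.001,"rz":-0.001},{"x":0.3,"y":-0.3,"z":-32.5,"rx":0.001,"ry":0.001,"rz":-0.001},{"x":20.2,"y":6.7,"z":0.0,"rx":-0.0,"ry":-0.0,"rz":-0.123},{"x":19.2,"y":9.1,"z":0.0,"rx":-0.0,"ry":-0.0,"rz":-0.123},{"x":17.9,"y":11.4,"z":0.0,"rx":-0.0,"ry":-0.0,"rz":-0.123},{"x":16.4,"y":13.5,"z":0.0,"rx":-0.0,"ry":-0.0,"rz":-0.123},{"x":14.6,"y":15.4,"z":0.0,"rx":-0.0,"ry":-0.0,"rz":-0.123},{"x":12.6,"y":17.1,"z":0.0,"rx":-0.0,"ry":-0.0,"rz":-0.123},{"x":10.4,"y":18.5,"z":0.0,"rx":-0.0,"ry":-0.0,"rz":-0.123},{"x":8.1,"y":19.6,"z":0.0,"rx":-0.0,"ry":-0.0,"rz":-0.123}]
[{"x":5.6,"y":20.5,"z":0.0,"rx":-0.0,"ry":-0.0,"rz":-0.123},{"x":3.1,"y":21.0,"z":0.0,"rx":-0.0,"ry":-0.0,"rz":-0.123},{"x":0.5,"y":21.2,"z":0.0,"rx":-0.0,"ry":-0.0,"rz":-0.123},{"x":0.1,"y":0.0,"z":26.0,"rx":0.0,"ry":-0.0,"rz":-0.0},{"x":0.1,"y":0.0,"z":26.0,"rx":0.0,"ry":-0.0,"rz":-0.0}]
```

>>> move_arm:
  plan:
    - {"x":0,"y":0,"z":-33,"rx":0,"ry":0,"rz":0}
    - {"x":0,"y":0,"z":-33,"rx":0,"ry":0,"rz":0}
    - {"x":20.2,"y":6.7,"z":0,"rx":0,"ry":0,"rz":-0.123}
    - {"x":19.2,"y":9.1,"z":0,"rx":0,"ry":0,"rz":-0.123}
    - {"x":17.9,"y":11.4,"z":0,"rx":0,"ry":0,"rz":-0.123}
    - {"x":16.4,"y":13.5,"z":0,"rx":0,"ry":0,"rz":-0.123}
    - {"x":14.6,"y":15.4,"z":0,"rx":0,"ry":0,"rz":-0.123}
    - {"x":12.6,"y":17.1,"z":0,"rx":0,"ry":0,"rz":-0.123}
    - {"x":10.4,"y":18.5,"z":0,"rx":0,"ry":0,"rz":-0.123}
    - {"x":8.1,"y":19.6,"z":0,"rx":0,"ry":0,"rz":-0.123}

```text
time_s: 4.5
ee_pos: [438.1, -98.5, 70.0]
ee_rot: [-180.0, -0.0, 159.0]
force: [-0.0, -0.3, -0.8]
gripper_width: 45.7
gripper_force: 35.0
```

>>> move_arm:
  plan:
    - {"x":5.6,"y":20.5,"z":0,"rx":0,"ry":0,"rz":-0.123}
    - {"x":3.1,"y":21,"z":0,"rx":0,"ry":0,"rz":-0.123}
    - {"x":0.5,"y":21.2,"z":0,"rx":0,"ry":0,"rz":-0.123}
    - {"x":0,"y":0,"z":20,"rx":0,"ry":0,"rz":0}
    - {"x":0,"y":0,"z":0,"rx":0,"ry":0,"rz":0}
    - {"x":0,"y":0,"z":0,"rx":0,"ry":0,"rz":0}
    - {"x":0,"y":0,"z":0,"rx":0,"ry":0,"rz":0}

```text
time_s: 5.2
ee_pos: [445.2, -36.4, 50.5]
ee_rot: [-180.0, 0.0, 179.8]
force: [-0.1, -0.3, -0.8]
gripper_width: 46.1
gripper_force: 3.5
```

```bash
python3 p.py '[[444,-36,18,180,0,30],[539.3,-36,17,180,0,15]]'; python3 -c "
from h import *
b=grab_frame('scene')
cv2.imwrite('pics/s1.png',cv2.resize(cv2.cvtColor(b['img'],4)[60:300,60:380],(800,600)))"
```

```text
[445.2 -36.4  50.5] [-180.     0.   179.8] t 5.2 w 46.1 F [-0.1 -0.3 -0.8] j [ -6.  17. 119.  -0.  44. -96.]
wp [444, -36, 18, 180, 0, 30] 2
wp [539.3, -36, 17, 180, 0, 15] 7
[{"x":0.6,"y":0.2,"z":16.2,"rx":-0.0,"ry":0.0,"rz":-0.002},{"x":0.6,"y":0.2,"z":16.2,"rx":-0.0,"ry":0.0,"rz":-0.002},{"x":-13.6,"y":-0.0,"z":0.2,"rx":-0.0,"ry":0.0,"rz":0.0},{"x":-13.6,"y":-0.0,"z":0.2,"rx":-0.0,"ry":0.0,"rz":0.0},{"x":-13.6,"y":-0.0,"z":0.2,"rx":-0.0,"ry":0.0,"rz":0.0},{"x":-13.6,"y":-0.0,"z":0.2,"rx":-0.0,"ry":0.0,"rz":0.0},{"x":-13.6,"y":-0.0,"z":0.2,"rx":-0.0,"ry":0.0,"rz":0.0},{"x":-13.6,"y":-0.0,"z":0.2,"rx":-0.0,"ry":0.0,"rz":0.0},{"x":-13.6,"y":-0.0,"z":0.2,"rx":-0.0,"ry":0.0,"rz":0.0}]
```

View pics/s1.png

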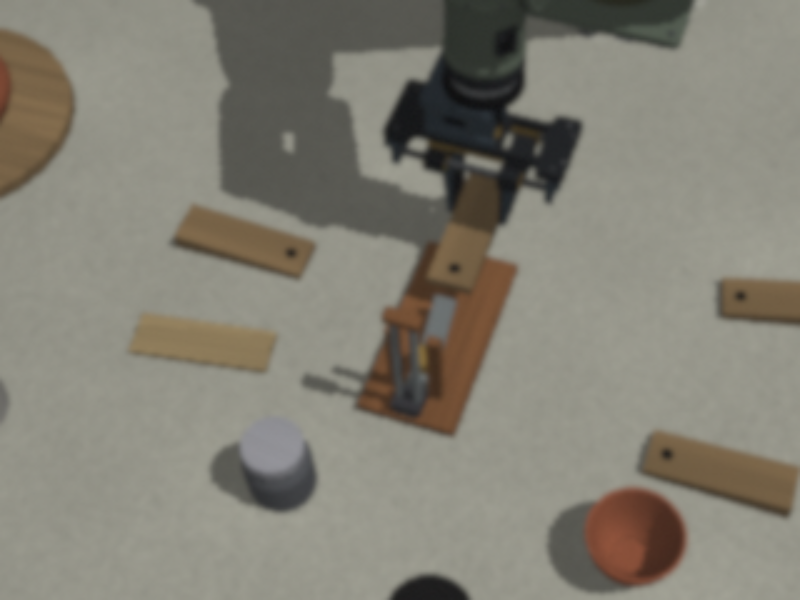

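>>> move_arm:
  plan:
    - {"x":0,"y":0,"z":0,"rx":0,"ry":0,"rz":0}
    - {"x":0,"y":0,"z":0,"rx":0,"ry":0,"rz":0}
    - {"x":0,"y":0,"z":0,"rx":0,"ry":0,"rz":0}
  squeeze: 40

```text
time_s: 5.55
ee_pos: [445.0, -36.3, 50.1]
ee_rot: [-180.0, 0.0, 179.8]
force: [-0.5, -0.3, -0.9]
gripper_width: 45.5
gripper_force: 40.0
```

```bash
cat > held.py <<'E'
# fit of the held / placed wedge top in front of the gripper: args xmin xmax zmin zmax
from h import *
import sys
x0,x1,z0,z1=map(float,sys.argv[1:5])
for cam in('top','scene'):
    f=grab_frame(cam);W=world(f);c=W[f['z_map']>0]
    c=c[(c[:,0]>x0)&(c[:,0]<x1)&(abs(c[:,1]+36)<40)&(c[:,2]>z0)&(c[:,2]<z1)]
    if len(c)<30: print(cam,len(c));continue
    for _ in range(3):
        A=np.c_[c[:,0]-500,c[:,1]+36,np.ones(len(c))];g=np.linalg.lstsq(A,c[:,2],rcond=None)[0];r=c[:,2]-A@g
        k=abs(r)<max(2,2*np.median(abs(r))); c=c[k]
    print(cam,len(c),'dz/dx',round(g[0],3),'dz/dy',round(g[1],3),'z@500',round(g[2],1),'x',np.round([c[:,0].min(),c[:,0].max()],1),'y',np.round(np.percentile(c[:,1],[1,99]),1))
    p=c[:,:2].astype(np.float32); print('  rect',cv2.minAreaRect(p))
E
python3 held.py 465 570 45 80; python3 p.py '[]'
```

```text
top 145 dz/dx -0.165 dz/dy -0.004 z@500 61.8 x [521.1 565.3] y [-59.4 -14.3]
  rect ((543.44482421875, -36.95500183105469), (45.083473205566406, 43.97170639038086), 88.7679672241211)
scene 399 dz/dx -0.083 dz/dy -0.011 z@500 58.1 x [465.3 550.4] y [-60.1 -14.3]
  rect ((507.5279846191406, -37.2357177734375), (85.13688659667969, 47.40109634399414), 1.3058099746704102)
[444.9 -36.2  50. ] [-180.     0.   179.8] t 5.7 w 45.6 F [0.2 0.2 0.2] j [ -6.  17. 119.  -0.  44. -96.]
```

>>> move_arm:
  plan:
    - {"x":0.5,"y":0,"z":16,"rx":0,"ry":0,"rz":0}
    - {"x":0.5,"y":0,"z":16,"rx":0,"ry":0,"rz":0}
    - {"x":-12,"y":0,"z":0,"rx":0,"ry":0,"rz":0}
    - {"x":-12,"y":0,"z":0,"rx":0,"ry":0,"rz":0}
    - {"x":-12,"y":0,"z":0,"rx":0,"ry":0,"rz":0}

```text
time_s: 6.15
ee_pos: [481.6, -36.2, 18.3]
ee_rot: [-180.0, 0.1, 179.8]
force: [-0.1, 0.8, -1.0]
gripper_width: 45.9
gripper_force: 40.0
```

>>> move_arm:
  plan:
    - {"x":-12,"y":0,"z":0.3,"rx":0,"ry":0,"rz":0}
    - {"x":-12,"y":0,"z":0.3,"rx":0,"ry":0,"rz":0}
    - {"x":-12,"y":0,"z":0.3,"rx":0,"ry":0,"rz":0}
    - {"x":-12,"y":0,"z":0,"rx":0,"ry":0,"rz":0}
    - {"x":-5,"y":0,"z":0,"rx":0,"ry":0,"rz":0}
    - {"x":0,"y":0,"z":0,"rx":0,"ry":0,"rz":0}
    - {"x":0,"y":0,"z":0,"rx":0,"ry":0,"rz":0}

```text
time_s: 6.85
ee_pos: [534.5, -36.3, 17.3]
ee_rot: [-180.0, 0.2, 179.8]
force: [1.0, 0.9, -2.5]
gripper_width: 45.3
gripper_force: 40.0
```

```bash
python3 p.py '[[539.3,-36,17,180]]'
```

```text
[534.5 -36.3  17.3] [-180.     0.2  179.8] t 6.8 w 45.3 F [ 1.   0.9 -2.5] j [ -5.  26. 110.   0.  44. -95.]
wp [539.3, -36, 17, 180] 1
[{"x":-4.8,"y":0.3,"z":0.3,"rx":-0.0,"ry":0.004,"rz":-0.003}]
```

>>> move_arm:
  plan:
    - {"x":-3,"y":0,"z":0,"rx":0,"ry":0,"rz":0}
    - {"x":-1.5,"y":0,"z":0,"rx":0,"ry":0,"rz":0}
    - {"x":-1.5,"y":0,"z":0,"rx":0,"ry":0,"rz":0}
    - {"x":0,"y":0,"z":0,"rx":0,"ry":0,"rz":0}

```text
time_s: 7.25
ee_pos: [538.2, -36.3, 17.0]
ee_rot: [180.0, -0.1, 179.8]
force: [-3.1, -0.5, 1.0]
gripper_width: 45.9
gripper_force: 40.0
```

>>> move_arm:
  plan:
    - {"x":-1,"y":0,"z":0,"rx":0,"ry":0,"rz":0}
    - {"x":0,"y":0,"z":0,"rx":0,"ry":0,"rz":0}

```text
time_s: 7.45
ee_pos: [539.8, -36.3, 17.0]
ee_rot: [-180.0, -0.0, 179.8]
force: [-3.9, 0.8, 2.6]
gripper_width: 45.5
gripper_force: 40.0
```

>>> move_arm:
  plan:
    - {"x":-1,"y":0,"z":0,"rx":0,"ry":0,"rz":0}
    - {"x":0,"y":0,"z":0,"rx":0,"ry":0,"rz":0}

```text
time_s: 7.65
ee_pos: [540.4, -36.3, 17.0]
ee_rot: [-180.0, -0.1, 179.8]
force: [-6.2, -0.2, 2.6]
gripper_width: 45.8
gripper_force: 40.0
```

>>> move_arm:
  plan:
    - {"x":-1,"y":0,"z":0,"rx":0,"ry":0,"rz":0}
    - {"x":0,"y":0,"z":0,"rx":0,"ry":0,"rz":0}
    - {"x":0,"y":0,"z":0,"rx":0,"ry":0,"rz":0}

```text
time_s: 7.95
ee_pos: [540.5, -36.3, 17.0]
ee_rot: [-180.0, -0.2, 179.8]
force: [-6.3, -0.5, 4.4]
gripper_width: 46.0
gripper_force: 40.0
```

>>> move_arm:
  plan:
    - {"x":-1.5,"y":0,"z":0,"rx":0,"ry":0,"rz":0}
    - {"x":0,"y":0,"z":0,"rx":0,"ry":0,"rz":0}
    - {"x":0,"y":0,"z":0,"rx":0,"ry":0,"rz":0}

```text
time_s: 8.25
ee_pos: [540.5, -36.3, 16.9]
ee_rot: [180.0, -0.4, 179.9]
force: [-9.6, -0.3, 6.9]
gripper_width: 46.1
gripper_force: 40.0
```

```bash
python3 -c "
from h import *
b=grab_frame('scene');t=grab_frame('top')
A=cv2.resize(cv2.cvtColor(b['img'],4)[140:240,190:290],(400,400),interpolation=2);B=cv2.resize(cv2.cvtColor(t['img'],4)[140:240,220:320],(400,400),interpolation=2)
cv2.imwrite('pics/s2.png',np.hstack([A,B]))"; python3 p.py '[]'
```

```text
[540.5 -36.3  16.9] [180.   -0.3 179.9] t 8.3 w 45.6 F [-9.3 -0.   5.9] j [ -5.  27. 108.  -0.  45. -95.]
```

View pics/s2.png

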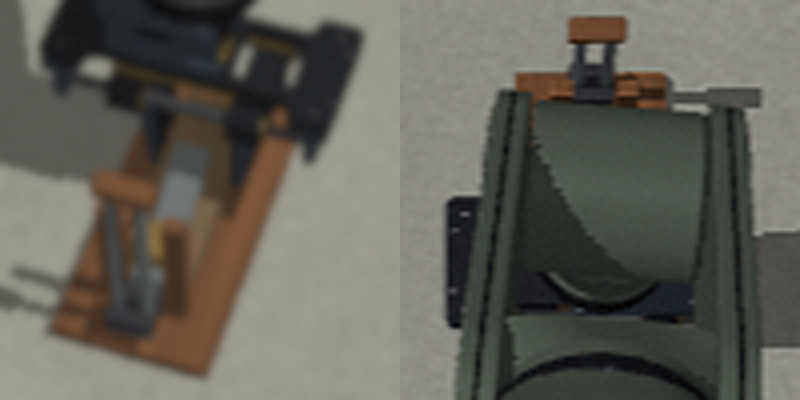

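>>> move_arm:
  plan:
    - {"x":2,"y":0,"z":0,"rx":0,"ry":0,"rz":0}
    - {"x":0,"y":0,"z":0,"rx":0,"ry":0,"rz":0}

```text
time_s: 8.55
ee_pos: [540.5, -36.4, 16.9]
ee_rot: [-180.0, -0.1, 179.8]
force: [-5.8, -0.5, 2.4]
gripper_width: 45.9
gripper_force: 40.0
```

>>> move_arm:
  plan:
    - {"x":0,"y":0,"z":0,"rx":0,"ry":0,"rz":0}
    - {"x":0,"y":0,"z":0,"rx":0,"ry":0,"rz":0}
    - {"x":0,"y":0,"z":0,"rx":0,"ry":0,"rz":0}
    - {"x":0,"y":0,"z":0,"rx":0,"ry":0,"rz":0}
  grip: 0.75

```text
time_s: 8.95
ee_pos: [542.5, -36.4, 17.3]
ee_rot: [-180.0, 0.1, 179.8]
force: [-0.3, -0.2, 1.0]
gripper_width: 68.1
gripper_force: 0.0
```

```bash
python3 p.py '[[540.5,-36.3,80,180],[536,-233.4,60,90.5],[536,-233.4,4,90.5,0,28]]'
```

```text
[542.5 -36.4  17.3] [-1.800e+02  1.000e-01  1.798e+02] t 8.9 w 68.1 F [-0.3 -0.2  1. ] j [ -5.  27. 108.  -0.  44. -95.]
wp [540.5, -36.3, 80, 180] 2
wp [536, -233.4, 60, 90.5] 13
wp [536, -233.4, 4, 90.5, 0, 28] 3
[{"x":0.9,"y":0.0,"z":-31.4,"rx":-0.0,"ry":0.001,"rz":-0.001},{"x":0.9,"y":0.0,"z":-31.4,"rx":-0.0,"ry":0.001,"rz":-0.001},{"x":0.3,"y":-15.2,"z":1.5,"rx":-0.0,"ry":0.0,"rz":0.12},{"x":-1.5,"y":-15.1,"z":1.5,"rx":-0.0,"ry":0.0,"rz":0.12},{"x":-3.3,"y":-14.8,"z":1.5,"rx":-0.0,"ry":0.0,"rz":0.12},{"x":-5.0,"y":-14.3,"z":1.5,"rx":-0.0,"ry":0.0,"rz":0.12},{"x":-6.7,"y":-13.6,"z":1.5,"rx":-0.0,"ry":0.0,"rz":0.12},{"x":-8.3,"y":-12.7,"z":1.5,"rx":-0.0,"ry":0.0,"rz":0.12},{"x":-9.7,"y":-11.6,"z":1.5,"rx":-0.0,"ry":0.0,"rz":0.12},{"x":-11.1,"y":-10.4,"z":1.5,"rx":-0.0,"ry":0.0,"rz":0.12}]
[{"x":-12.2,"y":-9.0,"z":1.5,"rx":-0.0,"ry":0.0,"rz":0.12},{"x":-13.2,"y":-7.4,"z":1.5,"rx":-0.0,"ry":0.0,"rz":0.12},{"x":-14.0,"y":-5.8,"z":1.5,"rx":-0.0,"ry":0.0,"rz":0.12},{"x":-14.6,"y":-4.1,"z":1.5,"rx":-0.0,"ry":0.0,"rz":0.12},{"x":-15.0,"y":-2.3,"z":1.5,"rx":-0.0,"ry":0.0,"rz":0.12},{"x":0.0,"y":-0.0,"z":18.9,"rx":0.0,"ry":0.0,"rz":0.0},{"x":0.0,"y":-0.0,"z":18.9,"rx":0.0,"ry":0.0,"rz":0.0},{"x":0.0,"y":-0.0,"z":18.9,"rx":0.0,"ry":0.0,"rz":0.0}]
```

>>> move_arm:
  plan:
    - {"x":1,"y":0,"z":-31.5,"rx":0,"ry":0,"rz":0}
    - {"x":1,"y":0,"z":-31.5,"rx":0,"ry":0,"rz":0}
    - {"x":0.3,"y":-15.2,"z":1.5,"rx":0,"ry":0,"rz":0.12}
    - {"x":-1.5,"y":-15.1,"z":1.5,"rx":0,"ry":0,"rz":0.12}
    - {"x":-3.3,"y":-14.8,"z":1.5,"rx":0,"ry":0,"rz":0.12}
    - {"x":-5,"y":-14.3,"z":1.5,"rx":0,"ry":0,"rz":0.12}
    - {"x":-6.7,"y":-13.6,"z":1.5,"rx":0,"ry":0,"rz":0.12}
    - {"x":-8.3,"y":-12.7,"z":1.5,"rx":0,"ry":0,"rz":0.12}
    - {"x":-9.7,"y":-11.6,"z":1.5,"rx":0,"ry":0,"rz":0.12}
    - {"x":-11.1,"y":-10.4,"z":1.5,"rx":0,"ry":0,"rz":0.12}

```text
time_s: 9.95
ee_pos: [536.9, -158.4, 68.1]
ee_rot: [180.0, 0.1, 124.6]
force: [0.3, 0.1, -0.1]
gripper_width: 68.3
gripper_force: 0.0
```

>>> move_arm:
  plan:
    - {"x":-12.2,"y":-9,"z":1.5,"rx":0,"ry":0,"rz":0.12}
    - {"x":-13.2,"y":-7.4,"z":1.5,"rx":0,"ry":0,"rz":0.12}
    - {"x":-14,"y":-5.8,"z":1.5,"rx":0,"ry":0,"rz":0.12}
    - {"x":-14.6,"y":-4.1,"z":1.5,"rx":0,"ry":0,"rz":0.12}
    - {"x":-15,"y":-2.3,"z":1.5,"rx":0,"ry":0,"rz":0.12}
    - {"x":0,"y":0,"z":18,"rx":0,"ry":0,"rz":0}
    - {"x":0,"y":0,"z":0,"rx":0,"ry":0,"rz":0}
    - {"x":0,"y":0,"z":0,"rx":0,"ry":0,"rz":0}

```text
time_s: 10.75
ee_pos: [534.5, -233.3, 42.5]
ee_rot: [-180.0, -0.0, 90.5]
force: [-0.3, -0.5, 0.2]
gripper_width: 68.8
gripper_force: 0.0
```

```bash
python3 p.py '[[536,-233.4,4,90.5,0,28]]'; python3 held.py 480 635 16 60; python3 -c "
from h import *
t=grab_frame('top')
cv2.imwrite('pics/s3.png',cv2.resize(cv2.cvtColor(t['img'],4)[130:260,215:388],(798,600),interpolation=2))"
```

```text
[ 534.5 -233.3   42.5] [-180.    -0.    90.5] t 10.8 w 68.8 F [-0.3 -0.5  0.2] j [-25.  28. 102.   0.  50. -25.]
wp [536, -233.4, 4, 90.5, 0, 28] 2
[{"x":-0.1,"y":0.8,"z":19.2,"rx":-0.0,"ry":-0.0,"rz":-0.0},{"x":-0.1,"y":0.8,"z":19.2,"rx":-0.0,"ry":-0.0,"rz":-0.0}]
top 501 dz/dx -0.044 dz/dy 0.015 z@500 32.1 x [506.  634.9] y [-59.1 -14.4]
  rect ((570.4653930664062, -36.960304260253906), (44.14554214477539, 129.07167053222656), 89.42811584472656)
scene 388 dz/dx 0.014 dz/dy -0.112 z@500 29.5 x [502.1 634.1] y [-59.8 -13.9]
  rect ((568.098876953125, -36.91315841674805), (132.00515747070312, 46.80061721801758), 0.31804320216178894)
```

View pics/s3.png

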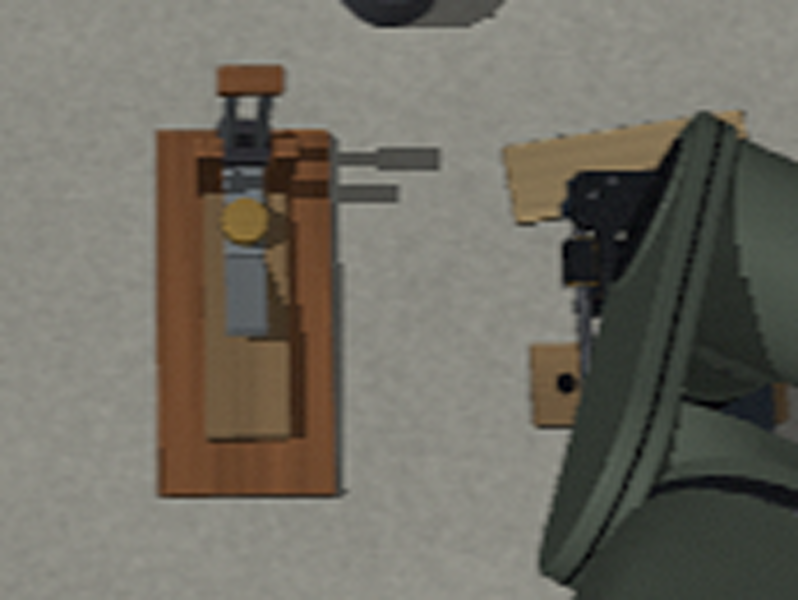

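>>> move_arm:
  plan:
    - {"x":0,"y":0.6,"z":19.2,"rx":0,"ry":0,"rz":0}
    - {"x":0,"y":0.6,"z":19.2,"rx":0,"ry":0,"rz":0}
    - {"x":0,"y":0,"z":0,"rx":0,"ry":0,"rz":0}
    - {"x":0,"y":0,"z":0,"rx":0,"ry":0,"rz":0}

```text
time_s: 11.3
ee_pos: [536.0, -233.3, 4.7]
ee_rot: [180.0, 0.0, 90.5]
force: [1.2, 0.5, -0.3]
gripper_width: 68.2
gripper_force: 0.0
```

>>> move_arm:
  plan:
    - {"x":0,"y":0,"z":0,"rx":0,"ry":0,"rz":0}
    - {"x":0,"y":0,"z":0,"rx":0,"ry":0,"rz":0}
    - {"x":0,"y":0,"z":0,"rx":0,"ry":0,"rz":0}
    - {"x":0,"y":0,"z":0,"rx":0,"ry":0,"rz":0}
    - {"x":0,"y":0,"z":0,"rx":0,"ry":0,"rz":0}
    - {"x":0,"y":0,"z":0,"rx":0,"ry":0,"rz":0}
  grip: 0.3
  squeeze: 40

```text
time_s: 11.9
ee_pos: [536.2, -233.6, 4.9]
ee_rot: [179.9, 0.0, 90.5]
force: [-0.1, 0.4, 5.4]
gripper_width: 45.7
gripper_force: 40.0
```

```bash
python3 p.py '[[536,-233.4,80,90.5],[444.2,-36.3,80,180,4.09],[444.2,-36.3,60,180,4.09]]'
```

```text
[ 536.2 -233.6    4.9] [179.9   0.   90.5] t 11.9 w 45.7 F [-0.1  0.4  5.4] j [-25.  31. 103.  -0.  46. -25.]
wp [536, -233.4, 80, 90.5] 2
wp [444.2, -36.3, 80, 180, 4.09] 13
wp [444.2, -36.3, 60, 180, 4.09] 1
[{"x":0.1,"y":-0.0,"z":-37.5,"rx":0.001,"ry":0.0,"rz":-0.0},{"x":0.1,"y":-0.1,"z":-37.5,"rx":0.001,"ry":0.0,"rz":-0.0},{"x":15.2,"y":-6.9,"z":-0.0,"rx":0.004,"ry":0.004,"rz":-0.12},{"x":15.9,"y":-5.1,"z":0.1,"rx":0.004,"ry":0.004,"rz":-0.12},{"x":16.4,"y":-3.1,"z":0.2,"rx":0.004,"ry":0.004,"rz":-0.12},{"x":16.7,"y":-1.1,"z":0.2,"rx":0.004,"ry":0.004,"rz":-0.12},{"x":16.7,"y":0.9,"z":0.3,"rx":0.004,"ry":0.004,"rz":-0.12},{"x":16.5,"y":2.9,"z":0.4,"rx":0.004,"ry":0.004,"rz":-0.12},{"x":16.0,"y":4.8,"z":0.4,"rx":0.004,"ry":0.004,"rz":-0.12},{"x":15.3,"y":6.7,"z":0.4,"rx":0.004,"ry":0.004,"rz":-0.12}]
[{"x":14.4,"y":8.5,"z":0.5,"rx":0.004,"ry":0.004,"rz":-0.12},{"x":13.3,"y":10.2,"z":0.5,"rx":0.004,"ry":0.004,"rz":-0.12},{"x":12.0,"y":11.7,"z":0.5,"rx":0.004,"ry":0.004,"rz":-0.12},{"x":10.5,"y":13.0,"z":0.5,"rx":0.004,"ry":0.004,"rz":-0.12},{"x":8.8,"y":14.2,"z":0.5,"rx":0.004,"ry":0.004,"rz":-0.12},{"x":-1.2,"y":-0.1,"z":19.9,"rx":-0.001,"ry":0.004,"rz":-0.002}]
```

>>> move_arm:
  plan:
    - {"x":0,"y":0,"z":-37.5,"rx":0,"ry":0,"rz":0}
    - {"x":0,"y":0,"z":-37.5,"rx":0,"ry":0,"rz":0}
    - {"x":15.2,"y":-6.9,"z":0,"rx":0,"ry":0,"rz":-0.12}
    - {"x":15.9,"y":-5.1,"z":0,"rx":0,"ry":0,"rz":-0.12}
    - {"x":16.4,"y":-3.1,"z":0,"rx":0,"ry":0,"rz":-0.12}
    - {"x":16.7,"y":-1.1,"z":0,"rx":0,"ry":0,"rz":-0.12}
    - {"x":16.7,"y":0.9,"z":0,"rx":0,"ry":0,"rz":-0.12}
    - {"x":16.5,"y":2.9,"z":0,"rx":0,"ry":0,"rz":-0.12}
    - {"x":16,"y":4.8,"z":0,"rx":0,"ry":0,"rz":-0.12}
    - {"x":15.3,"y":6.7,"z":0,"rx":0,"ry":0,"rz":-0.12}

```text
time_s: 12.9
ee_pos: [478.6, -111.5, 78.8]
ee_rot: [-180.0, -0.0, 145.7]
force: [-0.1, -0.0, -1.3]
gripper_width: 45.3
gripper_force: 40.0
```

>>> move_arm:
  plan:
    - {"x":14.4,"y":8.5,"z":0,"rx":0,"ry":0,"rz":-0.12}
    - {"x":13.3,"y":10.2,"z":0,"rx":0,"ry":0,"rz":-0.12}
    - {"x":12,"y":11.7,"z":0,"rx":0,"ry":0,"rz":-0.12}
    - {"x":10.5,"y":13,"z":0,"rx":0,"ry":0,"rz":-0.12}
    - {"x":8.8,"y":14.2,"z":0,"rx":0,"ry":0,"rz":-0.12}
    - {"x":0,"y":0,"z":10,"rx":0,"ry":0.0713,"rz":0}
    - {"x":0,"y":0,"z":0,"rx":0,"ry":0,"rz":0}
    - {"x":0,"y":0,"z":0,"rx":0,"ry":0,"rz":0}

```text
time_s: 13.7
ee_pos: [444.1, -36.3, 68.8]
ee_rot: [-180.0, -4.1, 179.8]
force: [-0.1, 0.9, -0.8]
gripper_width: 45.6
gripper_force: 40.0
```

```bash
python3 p.py '[[444.2,-36.3,41.5,180,4.09,40],[540,-36.3,34.7,180,4.09,13]]'; python3 held.py 465 550 60 95
```

```text
[444.1 -36.3  68.8] [-180.    -4.1  179.8] t 13.7 w 45.6 F [-0.1  0.9 -0.8] j [ -6.  18. 115.  -1.  51. -95.]
wp [444.2, -36.3, 41.5, 180, 4.09, 40] 1
wp [540, -36.3, 34.7, 180, 4.09, 13] 8
[{"x":-2.0,"y":0.0,"z":27.2,"rx":0.0,"ry":0.0,"rz":-0.003},{"x":-12.0,"y":0.0,"z":-0.0,"rx":0.0,"ry":0.0,"rz":0.0},{"x":-12.0,"y":0.0,"z":-0.0,"rx":0.0,"ry":0.0,"rz":0.0},{"x":-12.0,"y":0.0,"z":-0.0,"rx":0.0,"ry":0.0,"rz":0.0},{"x":-12.0,"y":0.0,"z":-0.0,"rx":0.0,"ry":0.0,"rz":0.0},{"x":-12.0,"y":0.0,"z":-0.0,"rx":0.0,"ry":0.0,"rz":0.0},{"x":-12.0,"y":0.0,"z":-0.0,"rx":0.0,"ry":0.0,"rz":0.0},{"x":-12.0,"y":0.0,"z":-0.0,"rx":0.0,"ry":0.0,"rz":0.0},{"x":-12.0,"y":0.0,"z":-0.0,"rx":0.0,"ry":0.0,"rz":0.0}]
top 0
scene 374 dz/dx -0.015 dz/dy -0.019 z@500 76.2 x [465.4 548.5] y [-60.  -14.1]
  rect ((506.9606628417969, -37.2493896484375), (82.9643783569336, 46.80930709838867), 0.15775005519390106)
```

>>> move_arm:
  plan:
    - {"x":-2,"y":0,"z":27,"rx":0,"ry":0,"rz":0}
    - {"x":0,"y":0,"z":0,"rx":0,"ry":0,"rz":0}
    - {"x":-12,"y":0,"z":0,"rx":0,"ry":0,"rz":0}
    - {"x":-12,"y":0,"z":0,"rx":0,"ry":0,"rz":0}
    - {"x":-12,"y":0,"z":0,"rx":0,"ry":0,"rz":0}

```text
time_s: 14.3
ee_pos: [478.4, -36.3, 39.2]
ee_rot: [180.0, -4.4, 179.8]
force: [-4.6, -0.2, -2.7]
gripper_width: 45.6
gripper_force: 40.0
```

>>> move_arm:
  plan:
    - {"x":-11,"y":0,"z":0,"rx":0,"ry":0,"rz":0}
    - {"x":-11,"y":0,"z":0,"rx":0,"ry":0,"rz":0}
    - {"x":-11,"y":0,"z":0,"rx":0,"ry":0,"rz":0}
    - {"x":-11,"y":0,"z":0,"rx":0,"ry":0,"rz":0}
    - {"x":-10,"y":0,"z":0,"rx":0,"ry":0,"rz":0}
    - {"x":0,"y":0,"z":0,"rx":0,"ry":0,"rz":0}
    - {"x":0,"y":0,"z":0,"rx":0,"ry":0,"rz":0}

```text
time_s: 15.0
ee_pos: [535.1, -36.6, 35.8]
ee_rot: [-180.0, -4.0, 179.8]
force: [1.0, 0.5, -2.2]
gripper_width: 45.4
gripper_force: 40.0
```

>>> move_arm:
  plan:
    - {"x":-2,"y":0,"z":0,"rx":0,"ry":0,"rz":0}
    - {"x":-2,"y":0,"z":0,"rx":0,"ry":0,"rz":0}
    - {"x":0,"y":0,"z":0,"rx":0,"ry":0,"rz":0}
    - {"x":0,"y":0,"z":0,"rx":0,"ry":0,"rz":0}

```text
time_s: 15.4
ee_pos: [537.5, -36.5, 35.3]
ee_rot: [-180.0, -4.1, 179.8]
force: [-0.3, 0.7, -3.1]
gripper_width: 45.6
gripper_force: 40.0
```

>>> move_arm:
  plan:
    - {"x":-1,"y":0,"z":1,"rx":0,"ry":0,"rz":0}
    - {"x":-1,"y":0,"z":0.5,"rx":0,"ry":0,"rz":0}
    - {"x":0,"y":0,"z":0,"rx":0,"ry":0,"rz":0}

```text
time_s: 15.7
ee_pos: [538.6, -36.5, 34.5]
ee_rot: [-180.0, -4.2, 179.8]
force: [-4.3, 0.0, 6.1]
gripper_width: 45.4
gripper_force: 40.0
```

>>> move_arm:
  plan:
    - {"x":-1,"y":0,"z":0,"rx":0,"ry":0,"rz":0}
    - {"x":-1,"y":0,"z":0,"rx":0,"ry":0,"rz":0}
    - {"x":0,"y":0,"z":0,"rx":0,"ry":0,"rz":0}

```text
time_s: 16.0
ee_pos: [540.1, -36.5, 34.4]
ee_rot: [180.0, -4.3, 179.8]
force: [-5.9, 0.1, 7.1]
gripper_width: 45.7
gripper_force: 40.0
```

>>> move_arm:
  plan:
    - {"x":-1,"y":0,"z":0,"rx":0,"ry":0,"rz":0}
    - {"x":0,"y":0,"z":0,"rx":0,"ry":0,"rz":0}
    - {"x":0,"y":0,"z":0,"rx":0,"ry":0,"rz":0}

```text
time_s: 16.3
ee_pos: [540.1, -36.5, 34.3]
ee_rot: [180.0, -4.4, 179.8]
force: [-8.1, 0.3, 8.2]
gripper_width: 45.8
gripper_force: 40.0
```

```bash
python3 p.py '[]'; python3 -c "
from h import *
b=grab_frame('scene');W=world(b)
c=W[b['z_map']>0]
q=c[(c[:,0]>455)&(c[:,0]<640)&(abs(c[:,1]+36)<28)&(c[:,2]>20)]
for x in range(460,650,10):
  s=q[abs(q[:,0]-x)<5]
  if len(s): print(x,len(s),np.round(np.percentile(s[:,2],[5,50,95]),0))
"
```

```text
[540.1 -36.5  34.3] [180.   -4.4 179.8] t 16.3 w 45.8 F [-8.1  0.3  8.2] j [ -5.  27. 104.  -0.  53. -94.]
460 47 [460. 465. 471.]
470 42 [470. 476. 481.]
480 40 [482. 488. 495.]
490 9 [492. 493. 495.]
500 3 [39. 40. 41.]
510 27 [39. 42. 46.]
520 8 [ 39.  51. 156.]
530 83 [ 39.  45. 157.]
540 95 [ 41. 138. 402.]
550 155 [ 40. 155. 407.]
560 226 [ 41. 194. 409.]
570 506 [ 43. 161. 408.]
580 612 [ 43. 246. 406.]
590 1036 [ 57. 293. 400.]
600 627 [ 48. 374. 392.]
610 62 [ 27.  63. 378.]
620 32 [31. 43. 64.]
630 30 [28. 49. 65.]
640 17 [41. 47. 62.]
```

>>> move_arm:
  plan:
    - {"x":2.5,"y":0,"z":-0.8,"rx":0,"ry":0,"rz":0}
    - {"x":0,"y":0,"z":0,"rx":0,"ry":0,"rz":0}

```text
time_s: 16.55
ee_pos: [540.1, -36.5, 34.6]
ee_rot: [-180.0, -4.1, 179.8]
force: [-2.7, 0.5, -1.5]
gripper_width: 45.5
gripper_force: 40.0
```

>>> move_arm:
  plan:
    - {"x":0,"y":0,"z":0,"rx":0,"ry":0,"rz":0}
    - {"x":0,"y":0,"z":0,"rx":0,"ry":0,"rz":0}
    - {"x":0,"y":0,"z":0,"rx":0,"ry":0,"rz":0}
    - {"x":0,"y":0,"z":0,"rx":0,"ry":0,"rz":0}
  grip: 0.75

```text
time_s: 16.95
ee_pos: [541.0, -36.6, 34.7]
ee_rot: [-180.0, -4.0, 179.8]
force: [-0.3, -0.1, 0.0]
gripper_width: 68.3
gripper_force: 0.0
```

>>> move_arm:
  plan:
    - {"x":0,"y":0,"z":-32,"rx":0,"ry":0,"rz":0}
    - {"x":0,"y":0,"z":-32,"rx":0,"ry":-0.0713,"rz":0}
    - {"x":0,"y":0,"z":0,"rx":0,"ry":0,"rz":0}
    - {"x":0,"y":0,"z":0,"rx":0,"ry":0,"rz":0}

```text
time_s: 17.35
ee_pos: [545.1, -36.6, 99.1]
ee_rot: [-180.0, 0.1, 179.8]
force: [-0.5, -0.6, -0.0]
gripper_width: 68.1
gripper_force: 0.0
```

```bash
python3 p.py '[[642.9,298.5,50,89.8],[642.9,298.5,4,89.8,0,24]]'
```

```text
[545.1 -36.6  99.1] [-1.800e+02  1.000e-01  1.798e+02] t 17.4 w 68.1 F [-0.5 -0.6 -0. ] j [ -5.  21. 103.  -0.  55. -95.]
wp [642.9, 298.5, 50, 89.8] 13
wp [642.9, 298.5, 4, 89.8, 0, 24] 2
[{"x":-7.4,"y":25.8,"z":3.8,"rx":0.0,"ry":0.0,"rz":0.121},{"x":-4.3,"y":26.5,"z":3.8,"rx":0.0,"ry":0.0,"rz":0.121},{"x":-1.0,"y":26.8,"z":3.8,"rx":0.0,"ry":0.0,"rz":0.121},{"x":2.2,"y":26.8,"z":3.8,"rx":0.0,"ry":0.0,"rz":0.121},{"x":5.4,"y":26.3,"z":3.8,"rx":0.0,"ry":0.0,"rz":0.121},{"x":8.6,"y":25.5,"z":3.8,"rx":0.0,"ry":0.0,"rz":0.121},{"x":11.6,"y":24.2,"z":3.8,"rx":0.0,"ry":0.0,"rz":0.121},{"x":14.4,"y":22.7,"z":3.8,"rx":0.0,"ry":0.0,"rz":0.121},{"x":17.0,"y":20.8,"z":3.8,"rx":0.0,"ry":0.0,"rz":0.121},{"x":19.4,"y":18.6,"z":3.8,"rx":0.0,"ry":0.0,"rz":0.121}]
[{"x":21.5,"y":16.1,"z":3.8,"rx":0.0,"ry":0.0,"rz":0.121},{"x":23.3,"y":13.4,"z":3.8,"rx":0.0,"ry":0.0,"rz":0.121},{"x":24.7,"y":10.4,"z":3.8,"rx":0.0,"ry":0.0,"rz":0.121},{"x":-0.0,"y":-0.1,"z":22.9,"rx":0.001,"ry":0.0,"rz":-0.001},{"x":-0.0,"y":-0.0,"z":22.9,"rx":0.001,"ry":0.0,"rz":-0.001}]
```

>>> move_arm:
  plan:
    - {"x":-7.4,"y":25.8,"z":0,"rx":0,"ry":0,"rz":0.121}
    - {"x":-4.3,"y":26.5,"z":0,"rx":0,"ry":0,"rz":0.121}
    - {"x":-1,"y":26.8,"z":0,"rx":0,"ry":0,"rz":0.121}
    - {"x":2.2,"y":26.8,"z":0,"rx":0,"ry":0,"rz":0.121}
    - {"x":5.4,"y":26.3,"z":0,"rx":0,"ry":0,"rz":0.121}
    - {"x":8.6,"y":25.5,"z":0,"rx":0,"ry":0,"rz":0.121}
    - {"x":11.6,"y":24.2,"z":0,"rx":0,"ry":0,"rz":0.121}
    - {"x":14.4,"y":22.7,"z":0,"rx":0,"ry":0,"rz":0.121}
    - {"x":17,"y":20.8,"z":10,"rx":0,"ry":0,"rz":0.121}
    - {"x":19.4,"y":18.6,"z":10,"rx":0,"ry":0,"rz":0.121}

```text
time_s: 18.35
ee_pos: [619.9, 222.3, 76.4]
ee_rot: [-179.9, 0.0, 110.2]
force: [0.0, 0.1, -0.1]
gripper_width: 68.0
gripper_force: 0.0
```

>>> move_arm:
  plan:
    - {"x":21.5,"y":16.1,"z":10,"rx":0,"ry":0,"rz":0.121}
    - {"x":23.3,"y":13.4,"z":10,"rx":0,"ry":0,"rz":0.121}
    - {"x":24.7,"y":10.4,"z":10,"rx":0,"ry":0,"rz":0.121}
    - {"x":0,"y":0,"z":10,"rx":0,"ry":0,"rz":0}
    - {"x":0,"y":0,"z":0,"rx":0,"ry":0,"rz":0}
    - {"x":0,"y":0,"z":0,"rx":0,"ry":0,"rz":0}

```text
time_s: 18.95
ee_pos: [642.0, 297.6, 37.1]
ee_rot: [-179.9, 0.1, 89.7]
force: [0.7, -0.3, 0.6]
gripper_width: 68.9
gripper_force: 0.0
```

```bash
python3 p.py '[[642.9,298.5,4,89.8,0,24]]'; python3 held.py 480 535 25 70;python3 -c "
from h import *
b=grab_frame('scene');t=grab_frame('top')
A=cv2.resize(cv2.cvtColor(b['img'],4)[140:240,190:290],(400,400),interpolation=2);B=cv2.resize(cv2.cvtColor(t['img'],4)[140:240,220:320],(400,400),interpolation=2)
cv2.imwrite('pics/s4.png',np.hstack([A,B]))"
```

```text
[642.  297.6  37.1] [-1.799e+02  1.000e-01  8.970e+01] t 18.9 w 68.9 F [ 0.7 -0.3  0.6] j [24. 38. 83. -0. 59. 24.]
wp [642.9, 298.5, 4, 89.8, 0, 24] 2
[{"x":0.5,"y":0.5,"z":16.5,"rx":-0.001,"ry":0.001,"rz":-0.001},{"x":0.5,"y":0.5,"z":16.5,"rx":-0.001,"ry":0.001,"rz":-0.001}]
top 160 dz/dx 0.025 dz/dy 0.001 z@500 41.9 x [505.2 533.3] y [-57.4 -14.3]
  rect ((519.2642822265625, -35.864036560058594), (43.16238021850586, 28.043092727661133), 89.75140380859375)
scene 151 dz/dx 0.041 dz/dy -0.002 z@500 40.7 x [501.9 534.8] y [-59.9 -14.8]
  rect ((518.17431640625, -37.182533264160156), (45.89775466918945, 32.94285202026367), 89.49653625488281)
```

View pics/s4.png

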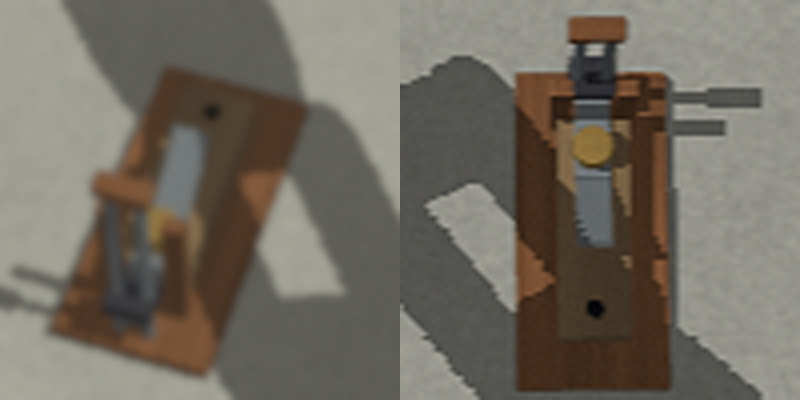

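>>> move_arm:
  plan:
    - {"x":0.5,"y":0.5,"z":16.5,"rx":0,"ry":0,"rz":0}
    - {"x":0.5,"y":0.5,"z":16.5,"rx":0,"ry":0,"rz":0}
    - {"x":0,"y":0,"z":0,"rx":0,"ry":0,"rz":0}
    - {"x":0,"y":0,"z":0,"rx":0,"ry":0,"rz":0}

```text
time_s: 19.55
ee_pos: [643.5, 299.3, 4.9]
ee_rot: [-179.9, 0.0, 89.7]
force: [0.6, -0.0, 0.4]
gripper_width: 68.4
gripper_force: 0.0
```

>>> move_arm:
  plan:
    - {"x":0,"y":0,"z":0,"rx":0,"ry":0,"rz":0}
    - {"x":0,"y":0,"z":0,"rx":0,"ry":0,"rz":0}
    - {"x":0,"y":0,"z":0,"rx":0,"ry":0,"rz":0}
    - {"x":0,"y":0,"z":0,"rx":0,"ry":0,"rz":0}
    - {"x":0,"y":0,"z":0,"rx":0,"ry":0,"rz":0}
    - {"x":0,"y":0,"z":0,"rx":0,"ry":0,"rz":0}
  grip: 0.3
  squeeze: 40

```text
time_s: 20.15
ee_pos: [644.1, 299.8, 6.0]
ee_rot: [179.9, -0.0, 89.7]
force: [-0.3, 0.1, 2.8]
gripper_width: 45.7
gripper_force: 40.0
```

```bash
python3 p.py '[[642.9,298.5,100,89.8],[444,-36.3,100,180],[444,-36.3,60,180]]'
```

```text
[644.1 299.8   6. ] [179.9  -0.   89.7] t 20.1 w 45.7 F [-0.3  0.1  2.8] j [24. 40. 84. -0. 56. 24.]
wp [642.9, 298.5, 100, 89.8] 3
wp [444, -36.3, 100, 180] 13
wp [444, -36.3, 60, 180] 1
[{"x":-0.4,"y":-0.4,"z":-31.3,"rx":0.0,"ry":-0.0,"rz":-0.0},{"x":-0.4,"y":-0.4,"z":-31.3,"rx":0.0,"ry":-0.0,"rz":-0.0},{"x":-0.4,"y":-0.4,"z":-31.3,"rx":0.0,"ry":-0.0,"rz":-0.0},{"x":-25.8,"y":-15.2,"z":-0.0,"rx":0.0,"ry":0.0,"rz":-0.121},{"x":-23.8,"y":-18.2,"z":-0.0,"rx":0.0,"ry":0.0,"rz":-0.121},{"x":-21.4,"y":-20.9,"z":-0.0,"rx":0.0,"ry":0.0,"rz":-0.121},{"x":-18.8,"y":-23.3,"z":-0.0,"rx":0.0,"ry":0.0,"rz":-0.121},{"x":-15.8,"y":-25.4,"z":-0.0,"rx":0.0,"ry":0.0,"rz":-0.121},{"x":-12.6,"y":-27.2,"z":-0.0,"rx":0.0,"ry":0.0,"rz":-0.121},{"x":-9.3,"y":-28.5,"z":-0.0,"rx":0.0,"ry":0.0,"rz":-0.121}]
[{"x":-5.7,"y":-29.4,"z":-0.0,"rx":0.0,"ry":0.0,"rz":-0.121},{"x":-2.2,"y":-29.9,"z":-0.0,"rx":0.0,"ry":0.0,"rz":-0.121},{"x":1.5,"y":-29.9,"z":-0.0,"rx":0.0,"ry":0.0,"rz":-0.121},{"x":5.1,"y":-29.5,"z":-0.0,"rx":0.0,"ry":0.0,"rz":-0.121},{"x":8.6,"y":-28.7,"z":-0.0,"rx":0.0,"ry":0.0,"rz":-0.121},{"x":12.0,"y":-27.4,"z":-0.0,"rx":0.0,"ry":0.0,"rz":-0.121},{"x":-0.0,"y":-0.2,"z":39.5,"rx":0.0,"ry":0.001,"rz":-0.003}]
```

>>> move_arm:
  plan:
    - {"x":0,"y":0,"z":-32,"rx":0,"ry":0,"rz":0}
    - {"x":0,"y":0,"z":-32,"rx":0,"ry":0,"rz":0}
    - {"x":-1,"y":-1,"z":-32,"rx":0,"ry":0,"rz":0}
    - {"x":-25.8,"y":-15.2,"z":0,"rx":0,"ry":0,"rz":-0.121}
    - {"x":-23.8,"y":-18.2,"z":0,"rx":0,"ry":0,"rz":-0.121}
    - {"x":-21.4,"y":-20.9,"z":0,"rx":0,"ry":0,"rz":-0.121}
    - {"x":-18.8,"y":-23.3,"z":0,"rx":0,"ry":0,"rz":-0.121}
    - {"x":-15.8,"y":-25.4,"z":0,"rx":0,"ry":0,"rz":-0.121}
    - {"x":-12.6,"y":-27.2,"z":0,"rx":0,"ry":0,"rz":-0.121}
    - {"x":-9.3,"y":-28.5,"z":0,"rx":0,"ry":0,"rz":-0.121}

```text
time_s: 21.15
ee_pos: [534.6, 117.4, 101.0]
ee_rot: [-180.0, -0.0, 138.5]
force: [0.1, -0.6, -1.1]
gripper_width: 45.9
gripper_force: 40.0
```

>>> move_arm:
  plan:
    - {"x":-5.7,"y":-29.4,"z":0,"rx":0,"ry":0,"rz":-0.121}
    - {"x":-2.2,"y":-29.9,"z":0,"rx":0,"ry":0,"rz":-0.121}
    - {"x":1.5,"y":-29.9,"z":0,"rx":0,"ry":0,"rz":-0.121}
    - {"x":5.1,"y":-29.5,"z":0,"rx":0,"ry":0,"rz":-0.121}
    - {"x":8.6,"y":-28.7,"z":0,"rx":0,"ry":0,"rz":-0.121}
    - {"x":12,"y":-27.4,"z":0,"rx":0,"ry":0,"rz":-0.121}
    - {"x":0,"y":0,"z":20,"rx":0,"ry":0,"rz":0}
    - {"x":0,"y":0,"z":0,"rx":0,"ry":0,"rz":0}
    - {"x":0,"y":0,"z":0,"rx":0,"ry":0,"rz":0}

```text
time_s: 22.05
ee_pos: [443.7, -35.9, 81.3]
ee_rot: [180.0, -0.0, 179.8]
force: [-0.7, 0.3, -1.5]
gripper_width: 45.2
gripper_force: 40.0
```

```bash
python3 p.py '[[442,-36.3,49,180]]'; python3 held.py 465 548 70 105
```

```text
[443.7 -35.9  81.3] [180.   -0.  179.8] t 22.1 w 45.2 F [-0.7  0.3 -1.5] j [ -6.  15. 117.   0.  48. -96.]
wp [442, -36.3, 49, 180] 1
[{"x":1.7,"y":-0.4,"z":32.3,"rx":0.0,"ry":-0.001,"rz":-0.003}]
top 143 dz/dx -0.126 dz/dy 0.008 z@500 91.0 x [522.5 547.9] y [-58.1 -14. ]
  rect ((535.1685180664062, -36.026268005371094), (43.937171936035156, 25.23195457458496), 89.4591064453125)
scene 396 dz/dx -0.072 dz/dy -0.008 z@500 88.9 x [465.1 547.6] y [-59.6 -14.1]
  rect ((506.3653564453125, -37.01251983642578), (46.61418914794922, 82.54641723632812), 89.89553833007812)
```

>>> move_arm:
  plan:
    - {"x":0,"y":-0.4,"z":17,"rx":0,"ry":0,"rz":0}
    - {"x":0,"y":0,"z":16,"rx":0,"ry":0,"rz":0}
    - {"x":0,"y":0,"z":0,"rx":0,"ry":0,"rz":0}
    - {"x":-12,"y":0,"z":0,"rx":0,"ry":0,"rz":0}
    - {"x":-12,"y":0,"z":0,"rx":0,"ry":0,"rz":0}
    - {"x":-12,"y":0,"z":0,"rx":0,"ry":0,"rz":0}

```text
time_s: 22.75
ee_pos: [481.4, -36.5, 49.0]
ee_rot: [-180.0, 0.0, 179.9]
force: [-3.5, -0.4, -2.6]
gripper_width: 45.6
gripper_force: 40.0
```

>>> move_arm:
  plan:
    - {"x":-12,"y":0,"z":0,"rx":0,"ry":0,"rz":0}
    - {"x":-12,"y":0,"z":0,"rx":0,"ry":0,"rz":0}
    - {"x":-12,"y":0,"z":0,"rx":0,"ry":0,"rz":0}
    - {"x":-10,"y":0,"z":0,"rx":0,"ry":0,"rz":0}
    - {"x":-8,"y":0,"z":0,"rx":0,"ry":0,"rz":0}
    - {"x":0,"y":0,"z":0,"rx":0,"ry":0,"rz":0}
    - {"x":0,"y":0,"z":0,"rx":0,"ry":0,"rz":0}

```text
time_s: 23.45
ee_pos: [534.9, -36.8, 48.5]
ee_rot: [-180.0, 0.1, 179.8]
force: [0.8, 0.4, -2.7]
gripper_width: 45.6
gripper_force: 40.0
```

>>> move_arm:
  plan:
    - {"x":-2,"y":0,"z":0.5,"rx":0,"ry":0,"rz":0}
    - {"x":-1,"y":0,"z":0,"rx":0,"ry":0,"rz":0}
    - {"x":0,"y":0,"z":0,"rx":0,"ry":0,"rz":0}
    - {"x":0,"y":0,"z":0,"rx":0,"ry":0,"rz":0}

```text
time_s: 23.85
ee_pos: [535.8, -36.7, 47.8]
ee_rot: [180.0, -0.1, 179.8]
force: [-5.0, 0.5, 0.5]
gripper_width: 45.9
gripper_force: 40.0
```

>>> move_arm:
  plan:
    - {"x":-1.5,"y":0,"z":0.3,"rx":0,"ry":0,"rz":0}
    - {"x":0,"y":0,"z":0,"rx":0,"ry":0,"rz":0}
    - {"x":0,"y":0,"z":0,"rx":0,"ry":0,"rz":0}

```text
time_s: 24.15
ee_pos: [537.3, -36.7, 47.8]
ee_rot: [180.0, -0.1, 179.8]
force: [-5.3, 0.8, 4.1]
gripper_width: 45.5
gripper_force: 40.0
```

>>> move_arm:
  plan:
    - {"x":-1.5,"y":0,"z":0,"rx":0,"ry":0,"rz":0}
    - {"x":0,"y":0,"z":0,"rx":0,"ry":0,"rz":0}
    - {"x":0,"y":0,"z":0,"rx":0,"ry":0,"rz":0}

```text
time_s: 24.45
ee_pos: [539.1, -36.7, 47.8]
ee_rot: [180.0, -0.1, 179.8]
force: [-4.5, 0.5, 4.7]
gripper_width: 45.3
gripper_force: 40.0
```

Still sliding (friction only); push on.

>>> move_arm:
  plan:
    - {"x":-1,"y":0,"z":0,"rx":0,"ry":0,"rz":0}
    - {"x":0,"y":0,"z":0,"rx":0,"ry":0,"rz":0}
    - {"x":0,"y":0,"z":0,"rx":0,"ry":0,"rz":0}

```text
time_s: 24.75
ee_pos: [539.5, -36.7, 47.8]
ee_rot: [180.0, -0.2, 179.8]
force: [-6.3, -0.2, 5.4]
gripper_width: 45.3
gripper_force: 40.0
```

>>> move_arm:
  plan:
    - {"x":-1,"y":0,"z":0,"rx":0,"ry":0,"rz":0}
    - {"x":0,"y":0,"z":0,"rx":0,"ry":0,"rz":0}
    - {"x":0,"y":0,"z":0,"rx":0,"ry":0,"rz":0}

```text
time_s: 25.05
ee_pos: [539.5, -36.7, 47.8]
ee_rot: [180.0, -0.3, 179.8]
force: [-8.3, 0.0, 7.2]
gripper_width: 45.8
gripper_force: 40.0
```

>>> move_arm:
  plan:
    - {"x":-1,"y":0,"z":0,"rx":0,"ry":0,"rz":0}
    - {"x":0,"y":0,"z":0,"rx":0,"ry":0,"rz":0}
    - {"x":0,"y":0,"z":0,"rx":0,"ry":0,"rz":0}

```text
time_s: 25.35
ee_pos: [539.5, -36.7, 47.8]
ee_rot: [180.0, -0.4, 179.9]
force: [-11.0, 0.6, 9.3]
gripper_width: 45.5
gripper_force: 40.0
```

>>> move_arm:
  plan:
    - {"x":3,"y":0,"z":-0.8,"rx":0,"ry":0,"rz":0}
    - {"x":0,"y":0,"z":0,"rx":0,"ry":0,"rz":0}

```text
time_s: 25.55
ee_pos: [539.5, -36.7, 48.1]
ee_rot: [-180.0, -0.0, 179.8]
force: [-3.2, -0.2, -0.9]
gripper_width: 45.4
gripper_force: 40.0
```

>>> move_arm:
  plan:
    - {"x":0,"y":0,"z":0,"rx":0,"ry":0,"rz":0}
    - {"x":0,"y":0,"z":0,"rx":0,"ry":0,"rz":0}
    - {"x":0,"y":0,"z":0,"rx":0,"ry":0,"rz":0}
    - {"x":0,"y":0,"z":0,"rx":0,"ry":0,"rz":0}
  grip: 0.75

```text
time_s: 25.95
ee_pos: [540.8, -36.8, 48.6]
ee_rot: [-180.0, 0.1, 179.8]
force: [-0.4, 0.2, -0.2]
gripper_width: 68.4
gripper_force: 0.0
```

>>> move_arm:
  plan:
    - {"x":0,"y":0,"z":-30,"rx":0,"ry":0,"rz":0}
    - {"x":0,"y":0,"z":-30,"rx":0,"ry":0,"rz":0}
    - {"x":0,"y":0,"z":0,"rx":0,"ry":0,"rz":0}
    - {"x":0,"y":0,"z":0,"rx":0,"ry":0,"rz":0}

```text
time_s: 26.35
ee_pos: [540.3, -36.8, 108.8]
ee_rot: [-180.0, 0.1, 179.8]
force: [-0.6, 0.2, 0.6]
gripper_width: 68.5
gripper_force: 0.0
```

```bash
python3 p.py '[[437.2,258.7,40,101.4],[437.2,258.7,5,101.4,0,24]]'
```

```text
[540.3 -36.8 108.8] [-1.800e+02  1.000e-01  1.798e+02] t 26.4 w 68.5 F [-0.6  0.2  0.6] j [ -5.  20. 103.  -0.  57. -95.]
wp [437.2, 258.7, 40, 101.4] 11
wp [437.2, 258.7, 5, 101.4, 0, 24] 2
[{"x":9.5,"y":26.8,"z":6.2,"rx":0.0,"ry":0.0,"rz":0.124},{"x":12.7,"y":25.5,"z":6.2,"rx":0.0,"ry":0.0,"rz":0.124},{"x":15.8,"y":23.7,"z":6.2,"rx":0.0,"ry":0.0,"rz":0.124},{"x":18.6,"y":21.6,"z":6.2,"rx":0.0,"ry":0.0,"rz":0.124},{"x":21.1,"y":19.1,"z":6.2,"rx":0.0,"ry":0.0,"rz":0.124},{"x":23.3,"y":16.3,"z":6.2,"rx":0.0,"ry":0.0,"rz":0.124},{"x":25.1,"y":13.3,"z":6.2,"rx":0.0,"ry":0.0,"rz":0.124},{"x":26.6,"y":10.1,"z":6.2,"rx":0.0,"ry":0.0,"rz":0.124},{"x":27.6,"y":6.8,"z":6.2,"rx":0.0,"ry":0.0,"rz":0.124},{"x":28.3,"y":3.3,"z":6.2,"rx":0.0,"ry":0.0,"rz":0.124}]
[{"x":28.5,"y":-0.2,"z":6.2,"rx":0.0,"ry":0.0,"rz":0.124},{"x":-0.0,"y":-0.0,"z":17.7,"rx":0.001,"ry":0.0,"rz":0.003},{"x":-0.0,"y":0.0,"z":17.7,"rx":0.001,"ry":0.0,"rz":0.003}]
```

>>> move_arm:
  plan:
    - {"x":9.5,"y":26.8,"z":0,"rx":0,"ry":0,"rz":0.124}
    - {"x":12.7,"y":25.5,"z":0,"rx":0,"ry":0,"rz":0.124}
    - {"x":15.8,"y":23.7,"z":0,"rx":0,"ry":0,"rz":0.124}
    - {"x":18.6,"y":21.6,"z":5,"rx":0,"ry":0,"rz":0.124}
    - {"x":21.1,"y":19.1,"z":9,"rx":0,"ry":0,"rz":0.124}
    - {"x":23.3,"y":16.3,"z":9,"rx":0,"ry":0,"rz":0.124}
    - {"x":25.1,"y":13.3,"z":9,"rx":0,"ry":0,"rz":0.124}
    - {"x":26.6,"y":10.1,"z":9,"rx":0,"ry":0,"rz":0.124}
    - {"x":27.6,"y":6.8,"z":9,"rx":0,"ry":0,"rz":0.124}
    - {"x":28.3,"y":3.3,"z":9,"rx":0,"ry":0,"rz":0.124}

```text
time_s: 27.35
ee_pos: [444.5, 232.5, 47.6]
ee_rot: [-179.9, 0.0, 108.5]
force: [-0.4, 0.5, 0.0]
gripper_width: 68.7
gripper_force: 0.0
```

>>> move_arm:
  plan:
    - {"x":28.5,"y":0,"z":9,"rx":0,"ry":0,"rz":0.127}
    - {"x":0,"y":0,"z":0,"rx":0,"ry":0,"rz":0}
    - {"x":0,"y":0,"z":0,"rx":0,"ry":0,"rz":0}
    - {"x":0,"y":0,"z":0,"rx":0,"ry":0,"rz":0}

```text
time_s: 27.75
ee_pos: [436.7, 258.1, 40.0]
ee_rot: [-180.0, 0.0, 101.6]
force: [-0.4, 0.3, 0.2]
gripper_width: 68.3
gripper_force: 0.0
```

```bash
python3 p.py '[[437.2,258.7,5,101.4,0,24]]'; python3 held.py 480 550 43 68; python3 -c "
from m import *
for o in items('top','slat'):print(o)
for o in items('scene','slat'):print(o)"
```

```text
[436.7 258.1  40. ] [-180.     0.   101.6] t 27.8 w 68.3 F [-0.4  0.3  0.2] j [ 29.  23. 112.  -0.  45.  18.]
wp [437.2, 258.7, 5, 101.4, 0, 24] 2
[{"x":0.3,"y":0.3,"z":17.5,"rx":-0.0,"ry":0.0,"rz":0.001},{"x":0.3,"y":0.3,"z":17.5,"rx":-0.0,"ry":0.0,"rz":0.001}]
top 234 dz/dx -0.073 dz/dy 0.016 z@500 62.6 x [505.7 549. ] y [-59.3 -14.2]
  rect ((527.3214111328125, -36.716243743896484), (45.00238800048828, 43.34579086303711), 89.5013427734375)
scene 199 dz/dx -0.056 dz/dy -0.012 z@500 61.5 x [502.6 548.9] y [-59.4 -14.6]
  rect ((525.57275390625, -37.110321044921875), (46.105960845947266, 46.144920349121094), 89.36073303222656)
(0.89, array([ 664.8, -256.9]), array([ 51.5, 143. ]), np.float32(-81.4), np.float64(-0.003), np.float64(8.5))
(0.63, array([ 661.3, -259.3]), array([ 48.6, 140.4]), np.float32(-81.7), np.float64(-0.001), np.float64(8.4))
```

>>> move_arm:
  plan:
    - {"x":0.3,"y":0.3,"z":17.5,"rx":0,"ry":0,"rz":0}
    - {"x":0.3,"y":0.3,"z":17.5,"rx":0,"ry":0,"rz":0}
    - {"x":0,"y":0,"z":0,"rx":0,"ry":0,"rz":0}
    - {"x":0,"y":0,"z":0,"rx":0,"ry":0,"rz":0}

```text
time_s: 28.45
ee_pos: [437.3, 259.4, 5.5]
ee_rot: [-180.0, 0.0, 101.5]
force: [0.3, 0.6, 0.2]
gripper_width: 68.1
gripper_force: 0.0
```

>>> move_arm:
  plan:
    - {"x":0,"y":0,"z":0,"rx":0,"ry":0,"rz":0}
    - {"x":0,"y":0,"z":0,"rx":0,"ry":0,"rz":0}
    - {"x":0,"y":0,"z":0,"rx":0,"ry":0,"rz":0}
    - {"x":0,"y":0,"z":0,"rx":0,"ry":0,"rz":0}
    - {"x":0,"y":0,"z":0,"rx":0,"ry":0,"rz":0}
    - {"x":0,"y":0,"z":0,"rx":0,"ry":0,"rz":0}
  grip: 0.3
  squeeze: 40

```text
time_s: 29.05
ee_pos: [437.6, 259.8, 5.9]
ee_rot: [179.9, -0.0, 101.5]
force: [-0.7, -1.1, 6.4]
gripper_width: 45.7
gripper_force: 40.0
```

```bash
python3 p.py '[[437.2,258.7,105,101.4],[441,-36.5,105,0]]'
```

```text
[437.6 259.8   5.9] [179.9  -0.  101.5] t 29.1 w 45.7 F [-0.7 -1.1  6.4] j [ 29.  26. 114.  -0.  41.  18.]
wp [437.2, 258.7, 105, 101.4] 3
wp [441, -36.5, 105, 0] 15
[{"x":-0.3,"y":-0.2,"z":-33.0,"rx":0.0,"ry":-0.0,"rz":0.001},{"x":-0.3,"y":-0.2,"z":-33.0,"rx":0.0,"ry":-0.0,"rz":0.001},{"x":-0.3,"y":-0.2,"z":-33.0,"rx":0.0,"ry":-0.0,"rz":0.001},{"x":-19.4,"y":-3.6,"z":-0.0,"rx":0.0,"ry":-0.0,"rz":0.118},{"x":-19.6,"y":-1.3,"z":-0.0,"rx":0.0,"ry":-0.0,"rz":0.118},{"x":-19.7,"y":1.0,"z":-0.0,"rx":0.0,"ry":-0.0,"rz":0.118},{"x":-19.4,"y":3.3,"z":-0.0,"rx":0.0,"ry":-0.0,"rz":0.118},{"x":-18.9,"y":5.6,"z":-0.0,"rx":0.0,"ry":-0.0,"rz":0.118},{"x":-18.1,"y":7.8,"z":-0.0,"rx":0.0,"ry":-0.0,"rz":0.118},{"x":-17.1,"y":9.8,"z":-0.0,"rx":0.0,"ry":-0.0,"rz":0.118}]
[{"x":-15.8,"y":11.8,"z":-0.0,"rx":0.0,"ry":-0.0,"rz":0.118},{"x":-14.3,"y":13.6,"z":-0.0,"rx":0.0,"ry":-0.0,"rz":0.118},{"x":-12.6,"y":15.1,"z":-0.0,"rx":0.0,"ry":-0.0,"rz":0.118},{"x":-10.7,"y":16.5,"z":-0.0,"rx":0.0,"ry":-0.0,"rz":0.118},{"x":-8.7,"y":17.7,"z":-0.0,"rx":0.0,"ry":-0.0,"rz":0.118},{"x":-6.6,"y":18.6,"z":-0.0,"rx":0.0,"ry":-0.0,"rz":0.118},{"x":-4.3,"y":19.2,"z":-0.0,"rx":0.0,"ry":-0.0,"rz":0.118},{"x":-2.0,"y":19.6,"z":-0.0,"rx":0.0,"ry":-0.0,"rz":0.118}]
```

>>> move_arm:
  plan:
    - {"x":0,"y":0,"z":-33,"rx":0,"ry":0,"rz":0}
    - {"x":0,"y":0,"z":-33,"rx":0,"ry":0,"rz":0}
    - {"x":-1,"y":-0.5,"z":-33,"rx":0,"ry":0,"rz":0.002}
    - {"x":-19.4,"y":-3.6,"z":0,"rx":0,"ry":0,"rz":0.118}
    - {"x":-19.6,"y":-1.3,"z":0,"rx":0,"ry":0,"rz":0.118}
    - {"x":-19.7,"y":1,"z":0,"rx":0,"ry":0,"rz":0.118}
    - {"x":-19.4,"y":3.3,"z":0,"rx":0,"ry":0,"rz":0.118}
    - {"x":-18.9,"y":5.6,"z":0,"rx":0,"ry":0,"rz":0.118}
    - {"x":-18.1,"y":7.8,"z":0,"rx":0,"ry":0,"rz":0.118}
    - {"x":-17.1,"y":9.8,"z":0,"rx":0,"ry":0,"rz":0.118}

```text
time_s: 30.05
ee_pos: [438.3, 119.8, 103.9]
ee_rot: [-180.0, 0.0, 53.8]
force: [0.8, -0.6, -0.5]
gripper_width: 45.3
gripper_force: 40.0
```

>>> move_arm:
  plan:
    - {"x":-15.8,"y":11.8,"z":0,"rx":0,"ry":0,"rz":0.118}
    - {"x":-14.3,"y":13.6,"z":0,"rx":0,"ry":0,"rz":0.118}
    - {"x":-12.6,"y":15.1,"z":0,"rx":0,"ry":0,"rz":0.118}
    - {"x":-10.7,"y":16.5,"z":0,"rx":0,"ry":0,"rz":0.118}
    - {"x":-8.7,"y":17.7,"z":0,"rx":0,"ry":0,"rz":0.118}
    - {"x":-6.6,"y":18.6,"z":0,"rx":0,"ry":0,"rz":0.118}
    - {"x":-4.3,"y":19.2,"z":0,"rx":0,"ry":0,"rz":0.118}
    - {"x":-2,"y":19.6,"z":0,"rx":0,"ry":0,"rz":0.118}
    - {"x":0,"y":0,"z":0,"rx":0,"ry":0,"rz":0}
    - {"x":0,"y":0,"z":0,"rx":0,"ry":0,"rz":0}

```text
time_s: 31.05
ee_pos: [440.8, -36.9, 104.0]
ee_rot: [-180.0, 0.1, 0.0]
force: [-0.2, 0.2, -1.5]
gripper_width: 45.5
gripper_force: 40.0
```

```bash
python3 p.py '[[441,-36.5,90,0,4.09],[443.5,-36.5,72.7,0,4.09]]'; python3 held.py 465 550 95 130
```

```text
[440.8 -36.9 104. ] [-1.8e+02  1.0e-01  0.0e+00] t 31.1 w 45.5 F [-0.2  0.2 -1.5] j [ -6.  13. 115.   0.  52.  84.]
wp [441, -36.5, 90, 0, 4.09] 1
wp [443.5, -36.5, 72.7, 0, 4.09] 1
[{"x":0.3,"y":-0.4,"z":14.0,"rx":-0.0,"ry":-0.07,"rz":0.0},{"x":3.7,"y":0.0,"z":17.1,"rx":-0.0,"ry":-0.0,"rz":0.0}]
top 146 dz/dx 0.082 dz/dy -0.0 z@500 114.7 x [517.  543.3] y [-58.6 -16.1]
  rect ((530.1817626953125, -37.340782165527344), (42.512752532958984, 26.048442840576172), 89.46914672851562)
scene 350 dz/dx 0.043 dz/dy -0.01 z@500 114.4 x [465.2 545.2] y [-59.9 -14.1]
  rect ((505.18621826171875, -37.084747314453125), (46.40487289428711, 79.88565826416016), 89.88936614990234)
```

>>> move_arm:
  plan:
    - {"x":0,"y":-0.3,"z":14,"rx":0,"ry":-0.071,"rz":0}
    - {"x":3.5,"y":0,"z":17,"rx":0,"ry":0,"rz":0}
    - {"x":0,"y":0,"z":0,"rx":0,"ry":0,"rz":0}
    - {"x":0,"y":0,"z":0,"rx":0,"ry":0,"rz":0}

```text
time_s: 31.55
ee_pos: [442.9, -36.0, 73.2]
ee_rot: [-180.0, 4.2, 0.1]
force: [-0.4, -0.1, -0.6]
gripper_width: 45.7
gripper_force: 40.0
```

```bash
python3 p.py '[[537,-36.5,66,0,4.09,12]]'; python3 held.py 465 550 60 100
```

```text
[442.9 -36.   73.2] [-1.8e+02  4.2e+00  1.0e-01] t 31.6 w 45.7 F [-0.4 -0.1 -0.6] j [ -6.  17. 115.  -1.  52.  84.]
wp [537, -36.5, 66, 0, 4.09, 12] 8
[{"x":11.8,"y":0.1,"z":0.0,"rx":-0.0,"ry":0.0,"rz":0.0},{"x":11.8,"y":0.1,"z":0.0,"rx":-0.0,"ry":0.0,"rz":0.0},{"x":11.8,"y":0.1,"z":0.0,"rx":-0.0,"ry":0.0,"rz":0.0},{"x":11.8,"y":0.1,"z":0.0,"rx":-0.0,"ry":0.0,"rz":0.0},{"x":11.8,"y":0.1,"z":0.0,"rx":-0.0,"ry":0.0,"rz":0.0},{"x":11.8,"y":0.1,"z":0.0,"rx":-0.0,"ry":0.0,"rz":0.0},{"x":11.8,"y":0.1,"z":0.0,"rx":-0.0,"ry":0.0,"rz":0.0},{"x":11.8,"y":0.1,"z":0.0,"rx":-0.0,"ry":0.0,"rz":0.0}]
top 0
scene 361 dz/dx -0.013 dz/dy -0.005 z@500 79.7 x [465.3 549.3] y [-59.9 -14.4]
  rect ((507.3275146484375, -36.95092010498047), (84.06537628173828, 46.56169128417969), 0.6194908022880554)
```

>>> move_arm:
  plan:
    - {"x":12,"y":0,"z":0,"rx":0,"ry":0,"rz":0}
    - {"x":12,"y":0,"z":0,"rx":0,"ry":0,"rz":0}
    - {"x":12,"y":0,"z":0,"rx":0,"ry":0,"rz":0}
    - {"x":12,"y":0,"z":0,"rx":0,"ry":0,"rz":0}
    - {"x":12,"y":0,"z":0.3,"rx":0,"ry":0,"rz":0}
    - {"x":12,"y":0,"z":0.3,"rx":0,"ry":0,"rz":0}
    - {"x":10,"y":0,"z":0.3,"rx":0,"ry":0,"rz":0}
    - {"x":10,"y":0,"z":0,"rx":0,"ry":0,"rz":0}
    - {"x":0,"y":0,"z":0,"rx":0,"ry":0,"rz":0}
    - {"x":0,"y":0,"z":0,"rx":0,"ry":0,"rz":0}

```text
time_s: 32.65
ee_pos: [536.7, -36.8, 65.7]
ee_rot: [180.0, 3.9, -0.0]
force: [1.3, 0.1, -2.4]
gripper_width: 45.6
gripper_force: 40.0
```

>>> move_arm:
  plan:
    - {"x":1.5,"y":0,"z":0.5,"rx":0,"ry":0,"rz":0}
    - {"x":1.5,"y":0,"z":0.5,"rx":0,"ry":0,"rz":0}
    - {"x":0,"y":0,"z":0,"rx":0,"ry":0,"rz":0}
    - {"x":0,"y":0,"z":0,"rx":0,"ry":0,"rz":0}

```text
time_s: 33.05
ee_pos: [536.6, -36.7, 65.6]
ee_rot: [180.0, 4.2, -0.0]
force: [-4.5, 0.4, 7.7]
gripper_width: 45.7
gripper_force: 40.0
```

>>> move_arm:
  plan:
    - {"x":1.5,"y":0,"z":0,"rx":0,"ry":0,"rz":0}
    - {"x":0,"y":0,"z":0,"rx":0,"ry":0,"rz":0}
    - {"x":0,"y":0,"z":0,"rx":0,"ry":0,"rz":0}

```text
time_s: 33.35
ee_pos: [536.9, -36.8, 65.6]
ee_rot: [180.0, 4.3, -0.0]
force: [-6.5, -0.5, 9.8]
gripper_width: 45.4
gripper_force: 40.0
```

>>> move_arm:
  plan:
    - {"x":1,"y":0,"z":-0.5,"rx":0,"ry":0,"rz":0}
    - {"x":1,"y":0,"z":0,"rx":0,"ry":0,"rz":0}
    - {"x":0,"y":0,"z":0,"rx":0,"ry":0,"rz":0}
    - {"x":0,"y":0,"z":0,"rx":0,"ry":0,"rz":0}

```text
time_s: 33.75
ee_pos: [539.9, -36.7, 65.3]
ee_rot: [180.0, 4.3, -0.0]
force: [-6.2, -0.4, 7.1]
gripper_width: 45.4
gripper_force: 40.0
```

>>> move_arm:
  plan:
    - {"x":1,"y":0,"z":0,"rx":0,"ry":0,"rz":0}
    - {"x":0,"y":0,"z":0,"rx":0,"ry":0,"rz":0}
    - {"x":0,"y":0,"z":0,"rx":0,"ry":0,"rz":0}

```text
time_s: 34.05
ee_pos: [540.4, -36.7, 65.3]
ee_rot: [180.0, 4.3, -0.0]
force: [-7.5, -1.0, 7.8]
gripper_width: 45.3
gripper_force: 40.0
```

>>> move_arm:
  plan:
    - {"x":1,"y":0,"z":0,"rx":0,"ry":0,"rz":0}
    - {"x":0,"y":0,"z":0,"rx":0,"ry":0,"rz":0}
    - {"x":0,"y":0,"z":0,"rx":0,"ry":0,"rz":0}

```text
time_s: 34.35
ee_pos: [540.4, -36.7, 65.3]
ee_rot: [180.0, 4.4, -0.0]
force: [-9.6, -0.0, 9.9]
gripper_width: 45.4
gripper_force: 40.0
```

>>> move_arm:
  plan:
    - {"x":-3,"y":0,"z":-1.2,"rx":0,"ry":0,"rz":0}
    - {"x":0,"y":0,"z":0,"rx":0,"ry":0,"rz":0}

```text
time_s: 34.55
ee_pos: [540.3, -36.7, 65.8]
ee_rot: [-180.0, 4.1, -0.0]
force: [-1.0, -0.2, -2.4]
gripper_width: 45.5
gripper_force: 40.0
```

>>> move_arm:
  plan:
    - {"x":0,"y":0,"z":0,"rx":0,"ry":0,"rz":0}
    - {"x":0,"y":0,"z":0,"rx":0,"ry":0,"rz":0}
    - {"x":0,"y":0,"z":0,"rx":0,"ry":0,"rz":0}
    - {"x":0,"y":0,"z":0,"rx":0,"ry":0,"rz":0}
  grip: 0.75

```text
time_s: 34.95
ee_pos: [541.2, -36.7, 66.1]
ee_rot: [180.0, 4.0, -0.0]
force: [0.7, -0.8, -0.8]
gripper_width: 68.0
gripper_force: 0.0
```

>>> move_arm:
  plan:
    - {"x":0,"y":0,"z":-32,"rx":0,"ry":0,"rz":0}
    - {"x":0,"y":0,"z":-32,"rx":0,"ry":0.0713,"rz":0}
    - {"x":0,"y":0,"z":0,"rx":0,"ry":0,"rz":0}
    - {"x":0,"y":0,"z":0,"rx":0,"ry":0,"rz":0}

```text
time_s: 35.35
ee_pos: [545.3, -36.7, 130.6]
ee_rot: [180.0, -0.1, -0.0]
force: [-0.2, 0.2, -0.2]
gripper_width: 68.6
gripper_force: 0.0
```

```bash
python3 p.py '[[667,-293.5,130,98.3]]'
```

```text
[545.3 -36.7 130.6] [ 1.8e+02 -1.0e-01 -0.0e+00] t 35.4 w 68.6 F [-0.2  0.2 -0.2] j [ -5.  20. 101.  -0.  60.  85.]
wp [667, -293.5, 130, 98.3] 14
[{"x":8.7,"y":18.3,"z":0.1,"rx":0.0,"ry":-0.0,"rz":-0.123},{"x":6.4,"y":19.3,"z":0.1,"rx":0.0,"ry":-0.0,"rz":-0.123},{"x":4.0,"y":19.9,"z":0.1,"rx":0.0,"ry":-0.0,"rz":-0.123},{"x":1.5,"y":20.2,"z":0.1,"rx":0.0,"ry":-0.0,"rz":-0.123},{"x":-1.0,"y":20.3,"z":0.1,"rx":0.0,"ry":-0.0,"rz":-0.123},{"x":-3.5,"y":20.0,"z":0.1,"rx":0.0,"ry":-0.0,"rz":-0.123},{"x":-5.9,"y":19.4,"z":0.1,"rx":0.0,"ry":-0.0,"rz":-0.123},{"x":-8.2,"y":18.5,"z":0.1,"rx":0.0,"ry":-0.0,"rz":-0.123},{"x":-10.5,"y":17.4,"z":0.1,"rx":0.0,"ry":-0.0,"rz":-0.123},{"x":-12.5,"y":16.0,"z":0.1,"rx":0.0,"ry":-0.0,"rz":-0.123}]
[{"x":-14.4,"y":14.3,"z":0.1,"rx":0.0,"ry":-0.0,"rz":-0.123},{"x":-16.0,"y":12.5,"z":0.1,"rx":0.0,"ry":-0.0,"rz":-0.123},{"x":-17.4,"y":10.4,"z":0.1,"rx":0.0,"ry":-0.0,"rz":-0.123},{"x":-18.6,"y":8.2,"z":0.1,"rx":0.0,"ry":-0.0,"rz":-0.123}]
```

>>> move_arm:
  plan:
    - {"x":8.7,"y":18.3,"z":0,"rx":0,"ry":0,"rz":-0.123}
    - {"x":6.4,"y":19.3,"z":0,"rx":0,"ry":0,"rz":-0.123}
    - {"x":4,"y":19.9,"z":0,"rx":0,"ry":0,"rz":-0.123}
    - {"x":1.5,"y":20.2,"z":0,"rx":0,"ry":0,"rz":-0.123}
    - {"x":-1,"y":20.3,"z":0,"rx":0,"ry":0,"rz":-0.123}
    - {"x":-3.5,"y":20,"z":0,"rx":0,"ry":0,"rz":-0.123}
    - {"x":-5.9,"y":19.4,"z":0,"rx":0,"ry":0,"rz":-0.123}
    - {"x":-8.2,"y":18.5,"z":0,"rx":0,"ry":0,"rz":-0.123}
    - {"x":-10.5,"y":17.4,"z":0,"rx":0,"ry":0,"rz":-0.123}
    - {"x":-12.5,"y":16,"z":0,"rx":0,"ry":0,"rz":-0.123}

```text
time_s: 36.35
ee_pos: [631.9, -220.6, 127.7]
ee_rot: [-179.8, -0.0, 70.8]
force: [0.3, -0.2, -0.4]
gripper_width: 68.4
gripper_force: 0.0
```

>>> move_arm:
  plan:
    - {"x":-14.4,"y":14.3,"z":10,"rx":0,"ry":0,"rz":-0.123}
    - {"x":-16,"y":12.5,"z":15,"rx":0,"ry":0,"rz":-0.123}
    - {"x":-17.4,"y":10.4,"z":20,"rx":0,"ry":0,"rz":-0.123}
    - {"x":-18.6,"y":8.2,"z":20,"rx":0,"ry":0,"rz":-0.123}
    - {"x":0,"y":0,"z":0,"rx":0,"ry":0,"rz":0}
    - {"x":0,"y":0,"z":0,"rx":0,"ry":0,"rz":0}

```text
time_s: 36.95
ee_pos: [666.1, -293.0, 62.9]
ee_rot: [-179.8, -0.1, 98.5]
force: [-0.7, -0.0, 0.2]
gripper_width: 68.5
gripper_force: 0.0
```

```bash
python3 p.py '[[667,-293.5,2.5,98.3,0,32]]'; python3 held.py 480 535 55 85; python3 -c "
from h import *
b=grab_frame('scene');t=grab_frame('top')
for cam,l in(('scene','slat'),('top','slat')):
  f=b if cam=='scene' else t;W=world(f)
  for m in masks_of(cam,l)[:2]:
    c=W[m['pixels']&(f['z_map']>0)];c=c[(c[:,2]>5.5)&(c[:,2]<12)]
    if len(c)>20: print(cam,m['p'],cv2.minAreaRect(c[:,:2].astype(np.float32)))
A=cv2.resize(cv2.cvtColor(b['img'],4)[120:240,100:260],(800,600),interpolation=2)
cv2.imwrite('pics/s5.png',A)"
```

```text
[ 666.1 -293.    62.9] [-1.798e+02 -1.000e-01  9.850e+01] t 37.0 w 68.5 F [-0.7 -0.   0.2] j [-25.  38.  78.   0.  64. -33.]
wp [667, -293.5, 2.5, 98.3, 0, 32] 2
[{"x":-0.4,"y":0.5,"z":30.2,"rx":-0.001,"ry":-0.001,"rz":0.002},{"x":-0.4,"y":0.4,"z":30.2,"rx":-0.001,"ry":-0.001,"rz":0.002}]
top 164 dz/dx 0.033 dz/dy -0.01 z@500 71.4 x [505.  534.8] y [-58.4 -14. ]
  rect ((519.8508911132812, -36.242794036865234), (44.3604850769043, 29.676786422729492), 89.5099868774414)
scene 146 dz/dx -0.006 dz/dy -0.02 z@500 71.8 x [502.7 535. ] y [-59.8 -14.9]
  rect ((519.1143798828125, -37.362491607666016), (31.857816696166992, 45.860355377197266), 1.27506422996521)
scene 0.97 ((661.6685791015625, -259.0892028808594), (48.235450744628906, 140.89443969726562), 8.959404945373535)
top 0.74 ((659.6909790039062, -244.06268310546875), (45.61964416503906, 110.65203094482422), 9.4473237991333)
top 0.36 ((749.6530151367188, 203.6803436279297), (47.522239685058594, 45.61985778808594), 43.69750213623047)
```

View pics/s5.png

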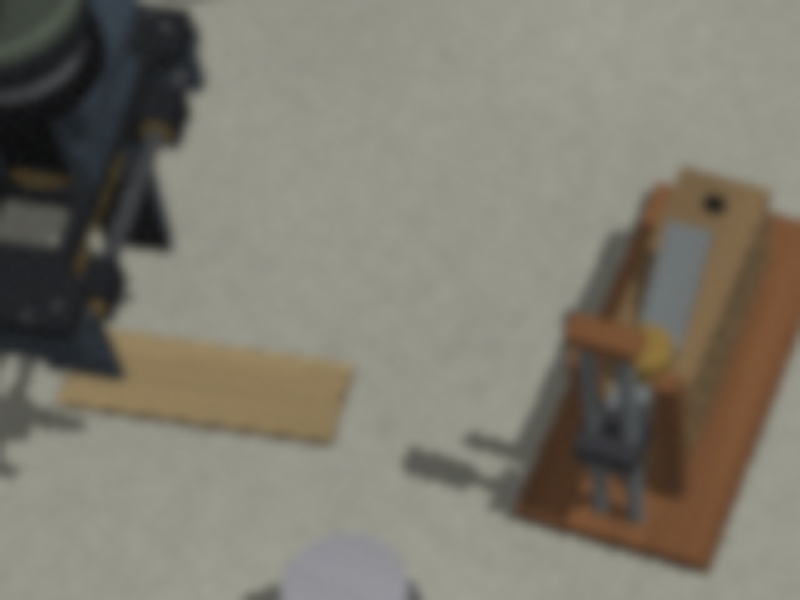

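>>> move_arm:
  plan:
    - {"x":0,"y":0,"z":30,"rx":0,"ry":0,"rz":0}
    - {"x":0,"y":0,"z":25,"rx":0,"ry":0,"rz":0}
    - {"x":0,"y":0,"z":4,"rx":0,"ry":0,"rz":0}
    - {"x":0,"y":0,"z":0,"rx":0,"ry":0,"rz":0}
    - {"x":0,"y":0,"z":0,"rx":0,"ry":0,"rz":0}

```text
time_s: 37.75
ee_pos: [668.1, -293.7, 7.7]
ee_rot: [179.8, 0.1, 98.7]
force: [0.5, -0.1, 0.5]
gripper_width: 68.5
gripper_force: 0.0
```

```bash
python3 p.py '[[667,-293.5,2.5,98.3,0,32]]'
```

```text
[ 668.1 -293.7    7.7] [1.798e+02 1.000e-01 9.870e+01] t 37.8 w 68.5 F [ 0.5 -0.1  0.5] j [-25.  41.  81.   0.  58. -33.]
wp [667, -293.5, 2.5, 98.3, 0, 32] 1
[{"x":0.4,"y":-1.1,"z":5.2,"rx":0.003,"ry":0.002,"rz":0.006}]
```

>>> move_arm:
  plan:
    - {"x":0,"y":0,"z":1.5,"rx":0,"ry":0,"rz":0}
    - {"x":0,"y":0,"z":0,"rx":0,"ry":0,"rz":0}
    - {"x":0,"y":0,"z":0,"rx":0,"ry":0,"rz":0}
    - {"x":0,"y":0,"z":0,"rx":0,"ry":0,"rz":0}

```text
time_s: 38.15
ee_pos: [667.2, -293.5, 4.8]
ee_rot: [180.0, 0.0, 98.6]
force: [-0.0, 1.0, 0.1]
gripper_width: 68.6
gripper_force: 0.0
```

>>> move_arm:
  plan:
    - {"x":0,"y":0,"z":1.8,"rx":0,"ry":0,"rz":0}
    - {"x":0,"y":0,"z":0,"rx":0,"ry":0,"rz":0}
    - {"x":0,"y":0,"z":0,"rx":0,"ry":0,"rz":0}
    - {"x":0,"y":0,"z":0,"rx":0,"ry":0,"rz":0}

```text
time_s: 38.55
ee_pos: [667.1, -293.4, 2.5]
ee_rot: [180.0, 0.0, 98.7]
force: [0.3, 0.4, -0.2]
gripper_width: 68.6
gripper_force: 0.0
```

>>> move_arm:
  plan:
    - {"x":0,"y":0,"z":0,"rx":0,"ry":0,"rz":0}
    - {"x":0,"y":0,"z":0,"rx":0,"ry":0,"rz":0}
    - {"x":0,"y":0,"z":0,"rx":0,"ry":0,"rz":0}
    - {"x":0,"y":0,"z":0,"rx":0,"ry":0,"rz":0}
    - {"x":0,"y":0,"z":0,"rx":0,"ry":0,"rz":0}
    - {"x":0,"y":0,"z":0,"rx":0,"ry":0,"rz":0}
  grip: 0.3
  squeeze: 35

```text
time_s: 39.15
ee_pos: [667.1, -293.4, 2.6]
ee_rot: [180.0, 0.0, 98.7]
force: [0.7, -1.1, 0.8]
gripper_width: 45.2
gripper_force: 35.0
```

```bash
python3 p.py '[[667,-293.5,122,98.3],[440,-36.7,122,0]]'
```

```text
[ 667.1 -293.4    2.6] [180.    0.   98.7] t 39.1 w 45.2 F [ 0.7 -1.1  0.8] j [-25.  41.  81.   0.  57. -33.]
wp [667, -293.5, 122, 98.3] 3
wp [440, -36.7, 122, 0] 14
[{"x":-0.0,"y":-0.0,"z":-39.8,"rx":0.0,"ry":0.0,"rz":0.002},{"x":-0.0,"y":-0.0,"z":-39.8,"rx":0.0,"ry":0.0,"rz":0.002},{"x":-0.0,"y":-0.0,"z":-39.8,"rx":0.0,"ry":0.0,"rz":0.002},{"x":20.5,"y":-13.4,"z":-0.0,"rx":0.0,"ry":-0.0,"rz":0.123},{"x":18.7,"y":-15.8,"z":-0.0,"rx":0.0,"ry":-0.0,"rz":0.123},{"x":16.6,"y":-18.0,"z":-0.0,"rx":0.0,"ry":-0.0,"rz":0.123},{"x":14.3,"y":-19.9,"z":-0.0,"rx":0.0,"ry":-0.0,"rz":0.123},{"x":11.7,"y":-21.5,"z":-0.0,"rx":0.0,"ry":-0.0,"rz":0.123},{"x":9.0,"y":-22.8,"z":-0.0,"rx":0.0,"ry":-0.0,"rz":0.123},{"x":6.1,"y":-23.7,"z":-0.0,"rx":0.0,"ry":-0.0,"rz":0.123}]
[{"x":3.2,"y":-24.3,"z":-0.0,"rx":0.0,"ry":-0.0,"rz":0.123},{"x":0.2,"y":-24.5,"z":-0.0,"rx":0.0,"ry":-0.0,"rz":0.123},{"x":-2.8,"y":-24.3,"z":-0.0,"rx":0.0,"ry":-0.0,"rz":0.123},{"x":-5.8,"y":-23.8,"z":-0.0,"rx":0.0,"ry":-0.0,"rz":0.123},{"x":-8.7,"y":-22.9,"z":-0.0,"rx":0.0,"ry":-0.0,"rz":0.123},{"x":-11.4,"y":-21.7,"z":-0.0,"rx":0.0,"ry":-0.0,"rz":0.123},{"x":-14.0,"y":-20.1,"z":-0.0,"rx":0.0,"ry":-0.0,"rz":0.123}]
```

>>> move_arm:
  plan:
    - {"x":0,"y":0,"z":-43,"rx":0,"ry":0,"rz":0}
    - {"x":0,"y":0,"z":-43,"rx":0,"ry":0,"rz":0}
    - {"x":0,"y":0,"z":-43,"rx":0,"ry":0,"rz":0.006}
    - {"x":20.5,"y":-13.4,"z":0,"rx":0,"ry":0,"rz":0.123}
    - {"x":18.7,"y":-15.8,"z":0,"rx":0,"ry":0,"rz":0.123}
    - {"x":16.6,"y":-18,"z":0,"rx":0,"ry":0,"rz":0.123}
    - {"x":14.3,"y":-19.9,"z":0,"rx":0,"ry":0,"rz":0.123}
    - {"x":11.7,"y":-21.5,"z":0,"rx":0,"ry":0,"rz":0.123}
    - {"x":9,"y":-22.8,"z":0,"rx":0,"ry":0,"rz":0.123}
    - {"x":6.1,"y":-23.7,"z":0,"rx":0,"ry":0,"rz":0.123}

```text
time_s: 40.15
ee_pos: [552.5, -164.3, 131.6]
ee_rot: [180.0, -0.0, 48.7]
force: [-0.4, 1.2, 0.4]
gripper_width: 46.1
gripper_force: 35.0
```

>>> move_arm:
  plan:
    - {"x":3.2,"y":-24.3,"z":0,"rx":0,"ry":0,"rz":0.123}
    - {"x":0.2,"y":-24.5,"z":0,"rx":0,"ry":0,"rz":0.123}
    - {"x":-2.8,"y":-24.3,"z":0,"rx":0,"ry":0,"rz":0.123}
    - {"x":-5.8,"y":-23.8,"z":0,"rx":0,"ry":0,"rz":0.123}
    - {"x":-8.7,"y":-22.9,"z":0,"rx":0,"ry":0,"rz":0.123}
    - {"x":-11.4,"y":-21.7,"z":0,"rx":0,"ry":0,"rz":0.123}
    - {"x":-14,"y":-20.1,"z":0,"rx":0,"ry":0,"rz":0.123}
    - {"x":0,"y":0,"z":0,"rx":0,"ry":0,"rz":0}
    - {"x":0,"y":0,"z":0,"rx":0,"ry":0,"rz":0}
    - {"x":0,"y":0,"z":0,"rx":0,"ry":0,"rz":0}

```text
time_s: 41.15
ee_pos: [440.7, -37.1, 131.8]
ee_rot: [180.0, -0.1, -0.3]
force: [0.1, -0.0, -0.8]
gripper_width: 45.3
gripper_force: 35.0
```

```bash
python3 p.py '[[444,-36.7,76.5,0]]'; python3 held.py 465 550 110 150
```

```text
[440.7 -37.1 131.8] [ 1.8e+02 -1.0e-01 -3.0e-01] t 41.1 w 45.3 F [ 0.1 -0.  -0.8] j [ -6.  11. 113.  -0.  56.  84.]
wp [444, -36.7, 76.5, 0] 2
[{"x":1.6,"y":-0.2,"z":27.6,"rx":0.0,"ry":-0.001,"rz":-0.003},{"x":1.6,"y":-0.2,"z":27.6,"rx":0.0,"ry":-0.001,"rz":-0.003}]
top 160 dz/dx -0.023 dz/dy 0.01 z@500 138.5 x [519.1 545.2] y [-60.  -15.9]
  rect ((532.2323608398438, -37.90573501586914), (44.06901168823242, 26.11984634399414), 89.43708038330078)
scene 405 dz/dx -0.005 dz/dy 0.018 z@500 137.1 x [465.2 545.1] y [-61.3 -15.7]
  rect ((505.154052734375, -38.40584945678711), (79.86727142333984, 46.49520492553711), 0.05682671442627907)
```

>>> move_arm:
  plan:
    - {"x":1,"y":-0.2,"z":27.5,"rx":0,"ry":0,"rz":-0.005}
    - {"x":1,"y":-0.2,"z":27.5,"rx":0,"ry":0,"rz":0}
    - {"x":0,"y":0,"z":0,"rx":0,"ry":0,"rz":0}
    - {"x":0,"y":0,"z":0,"rx":0,"ry":0,"rz":0}
    - {"x":0,"y":0,"z":0,"rx":0,"ry":0,"rz":0}

```text
time_s: 41.75
ee_pos: [442.5, -36.5, 77.4]
ee_rot: [180.0, -0.1, -0.1]
force: [-0.5, -0.7, -0.3]
gripper_width: 45.3
gripper_force: 35.0
```

```bash
python3 p.py '[[537,-36.7,75.5,0,0,12]]'; python3 held.py 465 550 65 100
```

```text
[442.5 -36.5  77.4] [ 1.8e+02 -1.0e-01 -1.0e-01] t 41.8 w 45.3 F [-0.5 -0.7 -0.3] j [ -6.  15. 117.  -0.  48.  84.]
wp [537, -36.7, 75.5, 0, 0, 12] 8
[{"x":11.8,"y":0.0,"z":0.3,"rx":0.0,"ry":-0.0,"rz":-0.0},{"x":11.8,"y":0.0,"z":0.3,"rx":0.0,"ry":-0.0,"rz":-0.0},{"x":11.8,"y":0.0,"z":0.3,"rx":0.0,"ry":-0.0,"rz":-0.0},{"x":11.8,"y":0.0,"z":0.3,"rx":0.0,"ry":-0.0,"rz":-0.0},{"x":11.8,"y":0.0,"z":0.3,"rx":0.0,"ry":-0.0,"rz":-0.0},{"x":11.8,"y":0.0,"z":0.3,"rx":0.0,"ry":-0.0,"rz":-0.0},{"x":11.8,"y":0.0,"z":0.3,"rx":0.0,"ry":-0.0,"rz":-0.0},{"x":11.8,"y":0.0,"z":0.3,"rx":0.0,"ry":-0.0,"rz":-0.0}]
top 147 dz/dx -0.064 dz/dy -0.007 z@500 86.6 x [517.9 547.7] y [-58. -14.]
  rect ((533.0899047851562, -35.95252227783203), (43.88624954223633, 29.819543838500977), 89.15750122070312)
scene 355 dz/dx 0.001 dz/dy -0.025 z@500 83.8 x [465.3 546.4] y [-59.5 -15.1]
  rect ((505.8249816894531, -36.87355041503906), (46.33994674682617, 81.207763671875), 89.31909942626953)
```

>>> move_arm:
  plan:
    - {"x":12,"y":0,"z":0,"rx":0,"ry":0,"rz":0}
    - {"x":12,"y":0,"z":0,"rx":0,"ry":0,"rz":0}
    - {"x":12,"y":0,"z":0,"rx":0,"ry":0,"rz":0}
    - {"x":12,"y":0,"z":0,"rx":0,"ry":0,"rz":0}
    - {"x":12,"y":0,"z":0.3,"rx":0,"ry":0,"rz":0}
    - {"x":12,"y":0,"z":0.3,"rx":0,"ry":0,"rz":0}
    - {"x":11,"y":0,"z":0.3,"rx":0,"ry":0,"rz":0}
    - {"x":10,"y":0,"z":0.3,"rx":0,"ry":0,"rz":0}
    - {"x":0,"y":0,"z":0,"rx":0,"ry":0,"rz":0}
    - {"x":0,"y":0,"z":0,"rx":0,"ry":0,"rz":0}

```text
time_s: 42.85
ee_pos: [535.9, -36.4, 75.6]
ee_rot: [180.0, -0.1, -0.1]
force: [0.4, 0.2, -2.6]
gripper_width: 45.5
gripper_force: 35.0
```

>>> move_arm:
  plan:
    - {"x":1.5,"y":0,"z":0.3,"rx":0,"ry":0,"rz":0}
    - {"x":1,"y":0,"z":0,"rx":0,"ry":0,"rz":0}
    - {"x":0,"y":0,"z":0,"rx":0,"ry":0,"rz":0}
    - {"x":0,"y":0,"z":0,"rx":0,"ry":0,"rz":0}

```text
time_s: 43.25
ee_pos: [536.7, -36.3, 75.0]
ee_rot: [180.0, 0.0, -0.1]
force: [-1.0, -0.7, -2.1]
gripper_width: 45.3
gripper_force: 35.0
```

>>> move_arm:
  plan:
    - {"x":1.5,"y":0,"z":0,"rx":0,"ry":0,"rz":0}
    - {"x":0,"y":0,"z":0,"rx":0,"ry":0,"rz":0}
    - {"x":0,"y":0,"z":0,"rx":0,"ry":0,"rz":0}

```text
time_s: 43.55
ee_pos: [538.8, -36.3, 75.1]
ee_rot: [180.0, -0.0, -0.1]
force: [-1.0, 0.1, -2.0]
gripper_width: 45.2
gripper_force: 35.0
```

>>> move_arm:
  plan:
    - {"x":1,"y":0,"z":0,"rx":0,"ry":0,"rz":0}
    - {"x":0,"y":0,"z":0,"rx":0,"ry":0,"rz":0}
    - {"x":0,"y":0,"z":0,"rx":0,"ry":0,"rz":0}

```text
time_s: 43.85
ee_pos: [539.9, -36.4, 75.1]
ee_rot: [180.0, -0.0, -0.1]
force: [-0.7, -1.1, -2.6]
gripper_width: 45.2
gripper_force: 35.0
```

>>> move_arm:
  plan:
    - {"x":1,"y":0,"z":0,"rx":0,"ry":0,"rz":0}
    - {"x":0,"y":0,"z":0,"rx":0,"ry":0,"rz":0}
    - {"x":0,"y":0,"z":0,"rx":0,"ry":0,"rz":0}

```text
time_s: 44.15
ee_pos: [540.2, -36.3, 74.9]
ee_rot: [180.0, 0.1, -0.1]
force: [-3.6, -0.7, -0.8]
gripper_width: 45.8
gripper_force: 35.0
```

>>> move_arm:
  plan:
    - {"x":1,"y":0,"z":0,"rx":0,"ry":0,"rz":0}
    - {"x":0,"y":0,"z":0,"rx":0,"ry":0,"rz":0}
    - {"x":0,"y":0,"z":0,"rx":0,"ry":0,"rz":0}

```text
time_s: 44.45
ee_pos: [540.2, -36.4, 74.8]
ee_rot: [180.0, 0.2, -0.1]
force: [-5.8, -1.3, -0.5]
gripper_width: 45.5
gripper_force: 35.0
```

>>> move_arm:
  plan:
    - {"x":1,"y":0,"z":0,"rx":0,"ry":0,"rz":0}
    - {"x":0,"y":0,"z":0,"rx":0,"ry":0,"rz":0}
    - {"x":0,"y":0,"z":0,"rx":0,"ry":0,"rz":0}

```text
time_s: 44.75
ee_pos: [540.2, -36.3, 74.7]
ee_rot: [-180.0, 0.3, -0.1]
force: [-7.7, -0.5, 1.4]
gripper_width: 45.5
gripper_force: 35.0
```

>>> move_arm:
  plan:
    - {"x":1,"y":0,"z":0,"rx":0,"ry":0,"rz":0}
    - {"x":0,"y":0,"z":0,"rx":0,"ry":0,"rz":0}
    - {"x":0,"y":0,"z":0,"rx":0,"ry":0,"rz":0}

```text
time_s: 45.05
ee_pos: [540.2, -36.3, 74.7]
ee_rot: [-180.0, 0.4, -0.1]
force: [-10.3, -1.5, 3.1]
gripper_width: 45.5
gripper_force: 35.0
```

>>> move_arm:
  plan:
    - {"x":-3,"y":0,"z":0,"rx":0,"ry":0,"rz":0}
    - {"x":0,"y":0,"z":0,"rx":0,"ry":0,"rz":0}

```text
time_s: 45.25
ee_pos: [540.2, -36.4, 75.0]
ee_rot: [180.0, 0.0, -0.1]
force: [-3.8, -0.6, -3.0]
gripper_width: 45.4
gripper_force: 35.0
```

>>> move_arm:
  plan:
    - {"x":0,"y":0,"z":0,"rx":0,"ry":0,"rz":0}
    - {"x":0,"y":0,"z":0,"rx":0,"ry":0,"rz":0}
    - {"x":0,"y":0,"z":0,"rx":0,"ry":0,"rz":0}
    - {"x":0,"y":0,"z":0,"rx":0,"ry":0,"rz":0}
  grip: 0.75

```text
time_s: 45.65
ee_pos: [541.7, -36.4, 75.4]
ee_rot: [180.0, -0.1, -0.1]
force: [0.0, 0.1, -0.1]
gripper_width: 68.3
gripper_force: 0.0
```

>>> move_arm:
  plan:
    - {"x":0,"y":0,"z":-30,"rx":0,"ry":0,"rz":0}
    - {"x":0,"y":0,"z":-30,"rx":0,"ry":0,"rz":0}
    - {"x":-20,"y":0,"z":-30,"rx":0,"ry":0,"rz":0}
    - {"x":-30,"y":30,"z":0,"rx":0,"ry":0,"rz":0}
    - {"x":-30,"y":35,"z":0,"rx":0,"ry":0,"rz":0}
    - {"x":-30,"y":35,"z":0,"rx":0,"ry":0,"rz":0}
    - {"x":0,"y":40,"z":0,"rx":0,"ry":0,"rz":0}
    - {"x":0,"y":40,"z":0,"rx":0,"ry":0,"rz":0}
    - {"x":0,"y":40,"z":0,"rx":0,"ry":0,"rz":0}
    - {"x":0,"y":40,"z":0,"rx":0,"ry":0,"rz":0}

```text
time_s: 46.65
ee_pos: [430.5, -298.1, 165.4]
ee_rot: [180.0, -0.1, -0.1]
force: [1.0, 0.7, 0.7]
gripper_width: 68.2
gripper_force: 0.0
```

```bash
python3 p.py '[]'; python3 held.py 480 550 65 90; python3 -c "
from h import *
b=grab_frame('scene');t=grab_frame('top')
A=cv2.resize(cv2.cvtColor(b['img'],4)[145:245,190:290],(400,400),interpolation=2);B=cv2.resize(cv2.cvtColor(t['img'],4)[140:240,220:320],(400,400),interpolation=2)
cv2.imwrite('pics/s6.png',np.hstack([A,B]))
for f in(b,t):
  c=world(f)[f['z_map']>0];c=c[(abs(c[:,1]+36)<18)&(c[:,0]>480)&(c[:,0]<530)]
  for z in(15,25,35,45,55,65,75):
    s=c[abs(c[:,2]-z)<4]
    if len(s)>3:print(z,len(s),np.round(np.percentile(s[:,0],[5,50]),1))
"
```

```text
[ 430.5 -298.1  165.4] [ 1.8e+02 -1.0e-01 -1.0e-01] t 46.6 w 68.2 F [1.  0.7 0.7] j [-36.  16. 101.   0.  63.  54.]
top 234 dz/dx 0.028 dz/dy 0.002 z@500 79.4 x [506.4 548.5] y [-58. -14.]
  rect ((527.4749755859375, -36.082984924316406), (44.06718063354492, 41.95146179199219), 89.4890365600586)
scene 168 dz/dx 0.015 dz/dy 0.005 z@500 79.1 x [503.5 550. ] y [-59.4 -14.4]
  rect ((526.3840942382812, -37.25101852416992), (46.16276931762695, 45.51567840576172), 87.5484619140625)
75 43 [504.8 516.7]
15 114 [482.3 494.9]
35 4 [505.6 505.6]
45 4 [505.2 505.3]
65 10 [505.3 505.4]
75 47 [505.5 518.9]
```

View pics/s6.png

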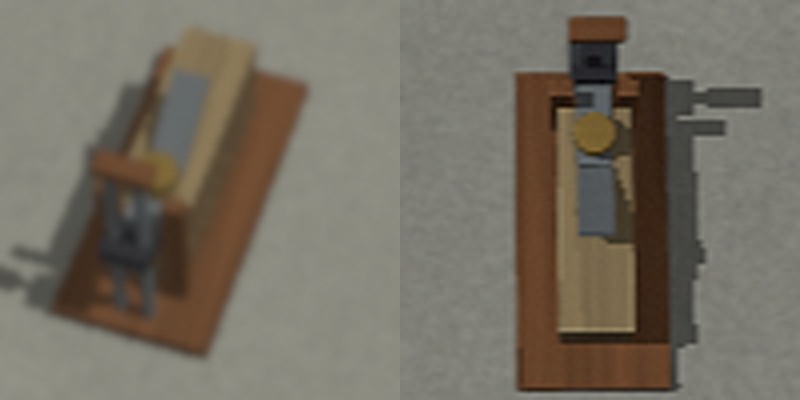

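```bash
python3 -c "
from workcell import job_done;print(job_done())"
```

```text
the job is handed in; nothing more can be done
None
```

I handed the job in: all four wedges found are piled head to tail, with the slat on top under the arm. Each was pushed until it stopped moving against the posts, and the bowl and jar were left alone.

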